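# Close the resin strainer pot

### The arm

A 6-joint arm with a two-finger parallel gripper is mounted at the origin on the work surface. World frame = base frame: x ahead of the robot, y to its left, z up, the work surface at z = 0. Lengths are in m, angles in rad, forces in N, time in s.
With the tool pointing down it reaches from about 0.275 to 0.825 m from the base axis. Payload 4.9 kg.
Tool frame: the origin (TCP) lies at the very end of the fingers, on their centre line; the grasp point (between the pads) lies 19 mm behind it (grip_point_offset is the distance from the TCP to the grasp point, in m); z points along the fingers, y is the direction in which the jaws open and shut (so a half turn about z gives the same grasp; the last joint's range is limited). The gripper opens to 85 mm and grips with 20 to 120 N. Pads are 22 mm wide; open, the fingers measure 114 mm over their backs; the gripper's body (76 mm by 85 mm) begins 54 mm behind the grasp point. The pads swing forward as they close: fully open they stand 13 mm farther back than shut.
Start: joints at [1.089, 0.326, -0.193, 1.052, 0, 1.437], TCP at [0.187, 0.517, 0.231] pointing down, gripper open.
Joint ranges: [-2.65, 2.65], [-0.97, 1.79], [-1.3, 1.35], [-1.93, 2.1], [-1.47, 1.37], [-3.14, 3.14]. Speed limits (rad/s): [2.57, 2.57, 3.14, 3.14, 3.14, 3.14].

### API

Orientations are given as a unit quaternion [w, x, y, z].
In Python, from station import * gives the robot as it stands.
- The arm moves only by the shell command python3 -m crank 'ROWS' [OPENING] [FORCE]. ROWS is JSON, a list of rows, each a list of 6 numbers: the shift along the tool's x, y, z in units of 4 cm (1.0 is 4 cm), then the turn, a rotation vector about the tool's x, y, z in units of 0.08 rad (1.0 is 0.08 rad). In form: [[x, y, z, wx, wy, wz], ...]. A call has 1 to 12 rows; each row shifts and turns the pose as measured when the row begins, along the tool's axes as they then stand; what a row does not reach is not made up. A row lasts 1/8 s, in which the tool goes at most 62.5 mm and 10.7 degrees, less where a joint would pass 70% of its speed; a pose out of reach is approached as far as the arm can. A call with a number of a shift or a turn outside -1 to 1 is refused whole. A call with a gripper value outside its range is refused whole. OPENING is the closure, from -1 (fully open) to 1 (shut), so that 0 is half open, set as the call begins (- or left out, the last holds). The fingers move at their own pace and stop on an object; FORCE is the grip in N (left out, the last holds). Time passes only in rows, so rows that do not move let the fingers close. It gives the time, the measured TCP pose, the force and the opening at its end, in the units of the state.
- get_obs(): the state, without advancing time (a new reading comes with each control period).
- snapshot(name): name is "scene" or "side" or "wrist"; returns the picture (480x640x3 uint8, red, green, blue); there is no depth.
- calibration(name): a dict with "intrinsics" (3x3 intrinsics, pixels), "R" (3x3) and "t" (3): a world point X has camera coordinates R X + t; the wrist camera has in their place "mount" (4x4, takes a point from camera to tool coordinates, whose origin is the TCP and whose axes are the flange's). Camera axes: x right, y down, z forward; pixel columns grow to the right and rows downward; lengths in m; the calibration is good to about 2 mm. A picture is of the moment at which its call begins: read the wrist's pose just before it. calibration takes no time and is no camera call.
- close_job(): hands the job in, once; it reports no verdict.
The state is a dict: "time_s": time; "joint_pos": joint angles; "dq": joint speeds; "joint_torque": joint torques, N m; "ee_pos": TCP position; "eef_rot": TCP orientation; "ft_force": force on the tool from outside, world axes, zero at the start; "torque": the same for the moment, N m; "gripper_width": opening from 0.0 (shut) to 1.0 (fully open).
Only numpy, scipy, OpenCV 4.12 (cv2) and the standard library are available. Lean on these libraries where they do the work, as an engineer would, in place of code of your own. Each camera call takes 0.05 s, during which the arm holds its last target.

### The job

Put the loose strainer disk, stem up, flat and fully home in the mouth of the resin pot and let go of it. Then set the screw ring over it, find the thread by feel and turn it clockwise (seen from above) until it clamps the strainer firmly, only hand-tight: never press or clamp the strainer hard. Let go of the ring and leave the jar, the spatula and the dental model alone.

Things in the scene. Friction and masses are not known exactly. Their poses are not given: they have to be found in the camera images.
- pot: Aluminium pot bolted to the bench by a square steel foot 110 mm wide. Body 76 mm in diameter up to 62 mm, then a grey plastic neck 41 mm in diameter from 66 mm up to the rim at 95 mm. Origin under its centre on the bench, z up; a small drain tap sticks out low on its -x side. Its yaw tells nothing about the thread.
- mouth (a point): Centre of the pot's mouth at rim height (95 mm above the bench), z up. The mouth is a straight bore 36.4 mm in diameter.
- seat (a point): Centre of the rubber seal in the mouth, 5 mm below the rim, on which the strainer rests. The seal sits on a stiff spring: about 2 N to start it down, then 10 N per mm, 6 mm of travel.
- neck (a point): On the pot's axis, 10 mm below the rim. Round the neck run 4 equal thread ridges 90 deg apart, out to 49 mm diameter: round bars 4 mm thick, each spanning 0.9 rad, centre line 4 mm below the rim at the high end, sinking evenly clockwise (from above) to 10 mm, where a downward stop peg ends it. Between them gaps of 0.67 rad. Where they start differs every time and is not reported.
- strainer: Loose steel strainer disk 34.4 mm in diameter, 9 mm thick, lower edge chamfered 1.5 mm, about 40 g; a round stem 10 mm in diameter stands 21 mm up from its top. Starts on the bench, stem up. Origin at the centre of the underside, z up. Home: underside 5 mm below the rim, top 4 mm above it. It is spoilt if the ring or its seat presses it with more than 24 N.
- ring: Loose black screw ring, 57 mm outside, 20 mm high, about 60 g, lies open side down. Origin at the centre of its lower face, z up. Bore 51 mm. With lugs on top of the ridges it stops with its origin 3 to 9.5 mm below the rim and rides up 6.7 mm per rad if turned anticlockwise, until the lugs drop off the high ends; over the gaps it sinks to 12 mm below, onto the strainer.
- lugs (a point): Ring axis, 3.25 mm above its lower face: level of four round lugs 4 mm thick that stick inwards along the ring's +x, +y, -x, -y to 43.2 mm between tips. Over the gaps the ring is free for about 0.3 rad. Turned clockwise from there the lugs pass under the ridges and draw the ring (felt as a downward pull on whatever holds it) down 6.7 mm per rad; it keeps its tightness when let go.
- ring_top (a point): Centre of the ring's upper face; its 4 mm flange (underside 16 mm above the lower face) leaves a 26 mm hole that passes the stem and presses on the strainer's edge. Clamping starts 0.1 to 0.7 rad clockwise of where the ring sank and then grows about 50 N per rad. Hand-tight is 6 to 24 N, best 14 N: about 0.3 rad past the first pull.
- jar: Bystander: amber jar with black lid, 54 mm in diameter, 62 mm high, origin under its centre.
- spatula: Bystander: small spatula lying flat, 170 mm long, origin under its middle.
- model: Bystander: white dental arch model, a horseshoe about 60 mm wide and 12 mm high, origin under the centre of its curve.
Things that resemble listed ones, but are neither listed nor needed, are in the scene too. Leave any pink look-alike of the ring alone. Several things look just like the strainer: the one meant starts farthest to the robot's right.

How it is judged:
On the way:
1. the strainer lies flat and fully home in the mouth, let go, before the ring comes over it (horizontal distance between strainer and mouth below 0.0025 m and z of strainer in the frame of mouth between -0.008 and -0.0035 m and angle between strainer's own z axis and vertical below 0.08 rad and contact force between the fingers and strainer below 0.2 N and horizontal distance between ring and mouth above 0.06 m), for 0.3 s.
At the end, for the whole second after the job is handed in: Strainer in the mouth: within 2.5 mm of centre, 3.5 mm or more below the rim, level within 0.08 rad. Ring over it: within 3 mm of centre, lower face 11.5 mm or more below the rim, level within 0.07 rad, at rest, let go, by itself pressing the strainer with over 6 N (horizontal distance between strainer and mouth below 0.0025 m and z of strainer in the frame of mouth below -0.0035 m and angle between strainer's own z axis and vertical below 0.08 rad and horizontal distance between ring and mouth below 0.003 m and z of ring in the frame of mouth below -0.0115 m and angle between ring's own z axis and vertical below 0.07 rad and contact force between ring and strainer above 6 N and linear speed of ring below 0.01 m/s and angular speed of ring below 0.1 rad/s); the robot touches nothing.
It fails at once if the ring presses on the strainer with more than 24 N (contact force between ring and strainer above 24 N).
It fails at once if the strainer is pressed against the pot with more than 24 N (contact force between strainer and pot above 24 N).
It fails at once if the jar, the spatula or the model is moved by more than 2 cm (distance of any of jar, spatula, model from where it was at the start of the episode above 0.02 m).
It also fails if it takes over 70 s, if anything falls off the work surface, if the arm or the gripper's body presses on something with over 40 N, if the wrist force passes 120 N, or if a joint passes its speed limit or range.

## Working session

There is one attempt and no reset: what is moved stays moved. The work goes in short steps, Python scripts to look and compute and a shell command to move; the robot and the scene stay as the last step left them, time stands still between calls to the robot, and variables do not carry over. Pictures are saved under pics/ and viewed, and the job is handed in when it is done.

```bash
ls; mkdir -p pics
python3 - <<'E'
from station import *
import cv2,numpy as np
print(get_obs())
for n in ["scene","side","wrist"]:
    im=snapshot(n); cv2.imwrite(f"pics/a_{n}.png",im[:,:,::-1]); c=calibration(n); print(n,{k:np.round(v,4).tolist() for k,v in c.items()})
E
```

```text
pics
{'time_s': 0.0, 'joint_pos': array([ 1.08876414e+00,  3.26942563e-01, -1.93578541e-01,  1.05200980e+00,
       -3.00902025e-05,  1.43656758e+00]), 'dq': array([ 0.00052091,  0.00058992, -0.00066056,  0.00028395, -0.00025596,
        0.00119835]), 'joint_torque': array([ 5.33910043e-04, -4.43396616e+01,  2.62442404e+01,  1.53228140e-02,
       -2.54585711e-04, -6.52860379e-06]), 'ee_pos': array([0.18719811, 0.51654133, 0.23050459]), 'eef_rot': array([-2.48692543e-04,  1.73026446e-01,  9.84916797e-01, -8.31003348e-04]), 'ft_force': array([ 0.41021613, -0.10400055,  0.46463216]), 'torque': array([-0.03363825,  0.00100838,  0.01203533]), 'gripper_width': 0.9985774915241781}
scene {'intrinsics': [[538.18, 0.0, 318.0856], [0.0, 538.18, 246.5815], [0.0, 0.0, 1.0]], 'R': [[0.0057, 0.9999, 0.0154], [0.742, 0.0061, -0.6704], [-0.6704, 0.0153, -0.7418]], 't': [-0.0144, -0.3876, 1.3022]}
side {'intrinsics': [[517.9847, 0.0, 322.1278], [0.0, 517.9847, 237.4215], [0.0, 0.0, 1.0]], 'R': [[0.9024, -0.4309, -0.0091], [-0.2724, -0.5538, -0.7868], [0.334, 0.7125, -0.6171]], 't': [-0.5255, 0.2393, 0.6759]}
wrist {'intrinsics': [[432.1854, 0.0, 325.7008], [0.0, 432.1854, 238.7064], [0.0, 0.0, 1.0]], 'mount': [[0.0004, -0.9537, -0.3007, 0.076], [1.0, 0.0006, -0.0004, 0.0008], [0.0005, -0.3007, 0.9537, -0.1411], [0.0, 0.0, 0.0, 1.0]]}
```

View pics/a_scene.png

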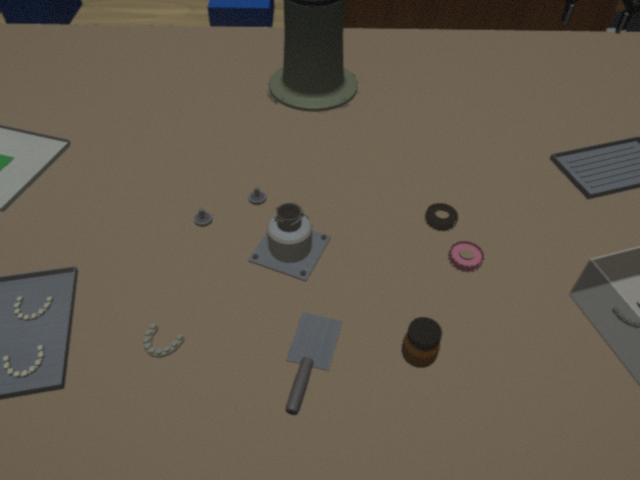

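View pics/a_side.png

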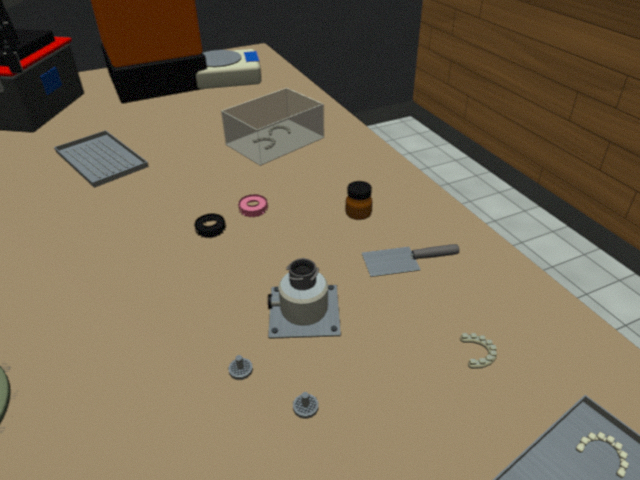

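View pics/a_wrist.png

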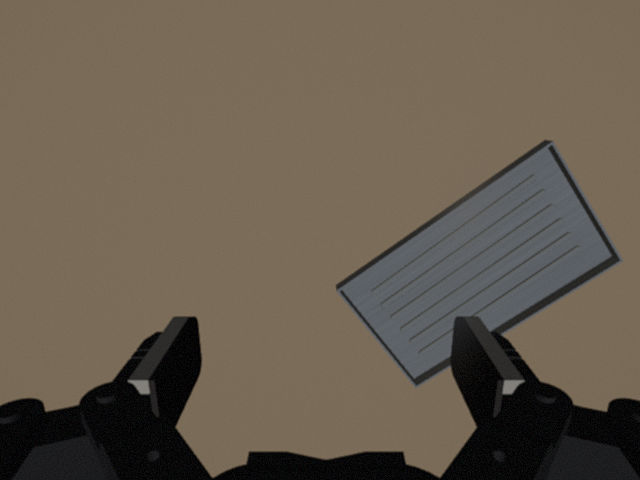

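```bash
cat > h.py <<'E'
from station import *
import cv2,numpy as np
from scipy.spatial.transform import Rotation as Ro
def cam(n,o=None):
    c=calibration(n); K=np.array(c["intrinsics"])
    if n=="wrist":
        o=o or get_obs(); M=np.array(c["mount"]); q=o["eef_rot"]
        T=np.eye(4);T[:3,:3]=Ro.from_quat([q[1],q[2],q[3],q[0]]).as_matrix();T[:3,3]=o["ee_pos"]
        W=T@M; return K,W[:3,:3].T,-W[:3,:3].T@W[:3,3]
    return K,np.array(c["R"]),np.array(c["t"])
def ray(C,uv,z):
    K,R,t=C; d=R.T@np.linalg.inv(K)@np.array([uv[0],uv[1],1.]); o=-R.T@t
    return o+d*(z-o[2])/d[2]
def proj(C,X):
    K,R,t=C; p=K@(R@np.array(X,float)+t); return p[:2]/p[2]
def tri(Cs,uvs):
    A=[];b=[]
    for (K,R,t),uv in zip(Cs,uvs):
        d=R.T@np.linalg.inv(K)@np.array([uv[0],uv[1],1.]);d/=np.linalg.norm(d);o=-R.T@t
        P=np.eye(3)-np.outer(d,d);A.append(P);b.append(P@o)
    return np.linalg.solve(sum(A),sum(b))
E
python3 - <<'E'
from h import *
S=cam("scene");D=cam("side")
def f(n,a,za,b,zb): print(n,ray(S,a,za).round(4),ray(D,b,zb).round(4))
f("strA disk",(202,218),.005,(305,405),.005)
f("strB disk",(257,197),.005,(240,369),.005)
f("pot rim",(289,211),.095,(303,267),.095)
f("ring",(441,216),.01,(210,225),.01)
f("pink",(466,255),.01,(253,204),.01)
f("jar",(424,330),.062,(359,188),.062)
for n,b in [("scene",(170,160,340,290)),("scene",(410,190,500,280)),("side",(220,240,360,430)),("side",(180,180,280,250))]:
    im=cv2.imread(f"pics/a_{n}.png")[b[1]:b[3],b[0]:b[2]]
    s=4; cv2.imwrite(f"pics/c_{n}_{b[0]}.png",cv2.convertScaleAbs(cv2.resize(im,None,fx=s,fy=s,interpolation=cv2.INTER_CUBIC)[:600,:800],alpha=1.8))
E
```

```text
strA disk [ 0.4578 -0.2016  0.005 ] [ 0.4613 -0.2012  0.005 ]
strB disk [ 0.4    -0.1048  0.005 ] [ 0.4025 -0.108   0.005 ]
pot rim [ 0.5305 -0.0375  0.095 ] [ 0.5314 -0.0431  0.095 ]
ring [0.4533 0.2388 0.01  ] [0.4574 0.2358 0.01  ]
pink [0.5489 0.267  0.01  ] [0.5551 0.2665 0.01  ]
jar [0.7368 0.1597 0.062 ] [0.7346 0.1536 0.062 ]
```

View pics/c_scene_170.png

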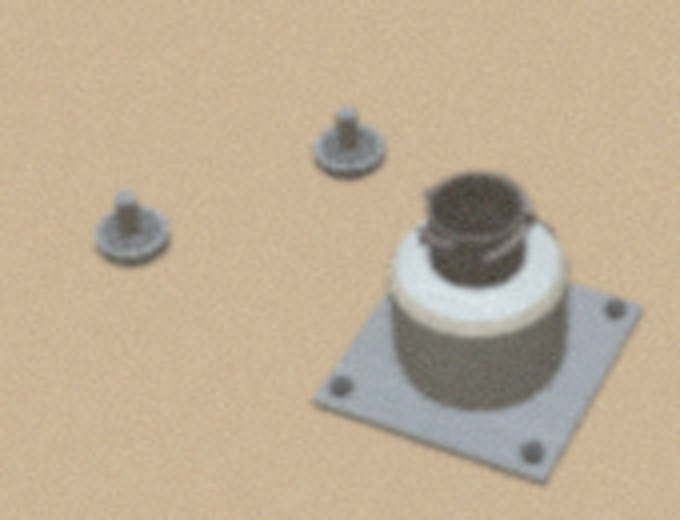

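View pics/c_side_180.png

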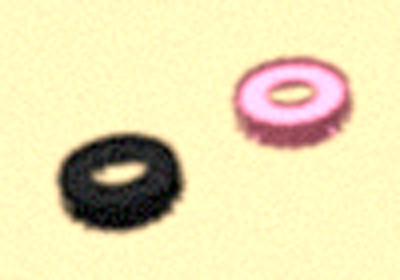

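```bash
python3 -m crank '[[-0.6,-0.75,0,0,0,0],[-0.6,-0.75,0,0,0,0],[-0.6,-0.75,0,0,0,0],[-0.6,-0.75,0,0,0,0],[-0.6,-0.75,0,0,0,0],[-0.6,-0.75,0,0,0,0],[-0.6,-0.75,0,0,0,0],[-0.6,-0.75,0,0,0,0]]' -1 30
python3 - <<'E'
from h import *
print(get_obs()["joint_pos"])
E
```

```text
time_s: 1.15
ee_pos: [0.2875, 0.2184, 0.2291]
eef_rot: [-0.0, 0.17, 0.985, -0.002]
ft_force: [-0.1, 0.0, -0.6]
gripper_width: 0.998
[ 0.44645611 -0.02735803 -0.62368868  0.97672484 -0.00231971  0.78825043]
```

```bash
python3 -m crank '[[-0.76,-0.84,0.1,0,0,0],[-0.76,-0.84,0.1,0,0,0],[-0.76,-0.84,0.1,0,0,0],[-0.76,-0.84,0.1,0,0,0],[-0.76,-0.84,0.1,0,0,0],[-0.76,-0.84,0.1,0,0,0],[-0.76,-0.84,0.2,0,0,0],[-0.76,-0.84,0.3,0,0,0],[-0.76,-0.84,0.4,0,0,0],[-0.76,-0.84,0.4,0,0,0],[0,0,0,0,0,0]]'
python3 - <<'E'
from h import *
o=get_obs();print(o["joint_pos"],o["ee_pos"])
im=snapshot("wrist");cv2.imwrite("pics/b_wrist.png",im[:,:,::-1])
C=cam("wrist",o)
for p in [(.459,-.201,.009),(.459,-.201,.03)]: print(proj(C,p))
E
```

```text
time_s: 2.52
ee_pos: [0.4659, -0.2171, 0.1517]
eef_rot: [0.002, 0.172, 0.985, -0.001]
ft_force: [-0.8, 1.0, 0.7]
gripper_width: 1.001
[-5.80051582e-01  3.27903583e-01 -4.09765901e-01  8.29372974e-01
  3.20591250e-04 -2.34316513e-01] [ 0.46587103 -0.21714943  0.1516821 ]
[344.08685439 201.92947981]
[345.41368032 209.43939244]
```

View pics/b_wrist.png

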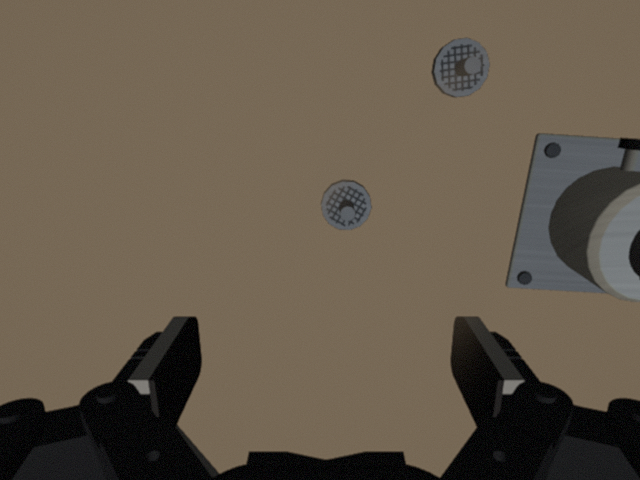

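```bash
cat >> h.py <<'E'
def to_tool(o,d):
    q=o["eef_rot"];R=Ro.from_quat([q[1],q[2],q[3],q[0]]);return R.inv().apply(d)
E
python3 - <<'E'
from h import *
o=get_obs();C=cam("wrist",o)
im=cv2.imread("pics/b_wrist.png").astype(int)
g=(im[:,:,2]-im[:,:,0]); m=(g<12).astype(np.uint8); m[:,:310]=0;m[:,385:]=0;m[:165]=0;m[250:]=0
n,l,s,c=cv2.connectedComponentsWithStats(m);k=1+np.argmax(s[1:,4]);print(s[k],c[k])
x,y,w,h,_=s[k]
cn=max(cv2.findContours((l==k).astype(np.uint8),0,2)[0],key=cv2.contourArea);e=cv2.fitEllipse(cn);print(e)
p=ray(C,e[0],.008);q=ray(C,(347,213),.03);print(p,q)
print(to_tool(o,np.r_[p[:2],0.012]-o["ee_pos"])/.04)
E
```

```text
[ 322  181   50   49 1905] [345.99160105 205.05091864]
((345.9847412109375, 205.05496215820312), (47.877464294433594, 48.86215591430664), 54.76931381225586)
[ 0.46092759 -0.19886159  0.008     ] [ 0.46075368 -0.19915829  0.03      ]
[0.24966519 0.357899   3.50113268]
```

```bash
python3 -m crank '[[0.08,0.12,0.8,0,0,0],[0.08,0.12,0.8,0,0,0],[0.09,0.12,0.8,0,0,0],[0,0,0.6,0,0,0],[0,0,0.2,0,0,0],[0,0,0,0,0,0]]' 0.3
python3 - <<'E'
from h import *
o=get_obs()
im=snapshot("wrist");cv2.imwrite("pics/c_wrist.png",im[:,:,::-1])
print(to_tool(o,np.r_[.4608,-.199,.013]-o["ee_pos"])/.04)
E
```

```text
time_s: 3.32
ee_pos: [0.4596, -0.1921, 0.0244]
eef_rot: [0.002, 0.168, 0.986, 0.0]
ft_force: [0.3, 0.4, 0.1]
gripper_width: 0.345
[-0.08377613 -0.15284312  0.28386674]
```

View pics/c_wrist.png

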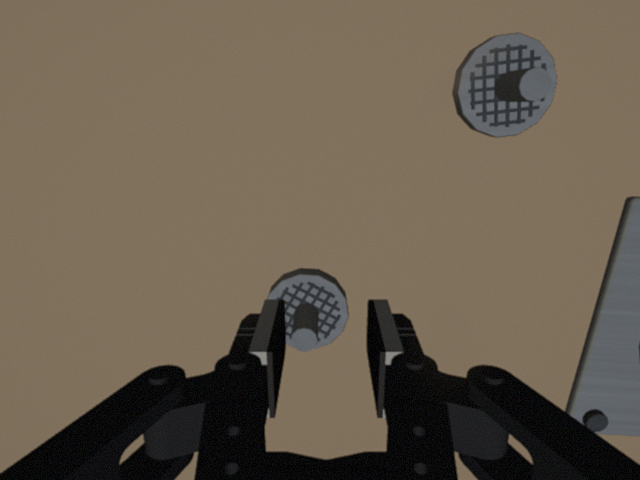

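```bash
python3 -m crank '[[-0.08,-0.15,0,0,0,0],[0,0,0,0,0,0]]'
python3 - <<'E'
from h import *
o=get_obs()
im=snapshot("wrist");cv2.imwrite("pics/d_wrist.png",im[:,:,::-1])
print(to_tool(o,np.r_[.4608,-.199,.013]-o["ee_pos"])/.04)
E
```

```text
time_s: 3.62
ee_pos: [0.4625, -0.2003, 0.0267]
eef_rot: [0.004, 0.168, 0.986, -0.0]
ft_force: [0.6, -0.5, -0.5]
gripper_width: 0.347
[0.05276195 0.01593199 0.34145617]
```

View pics/d_wrist.png

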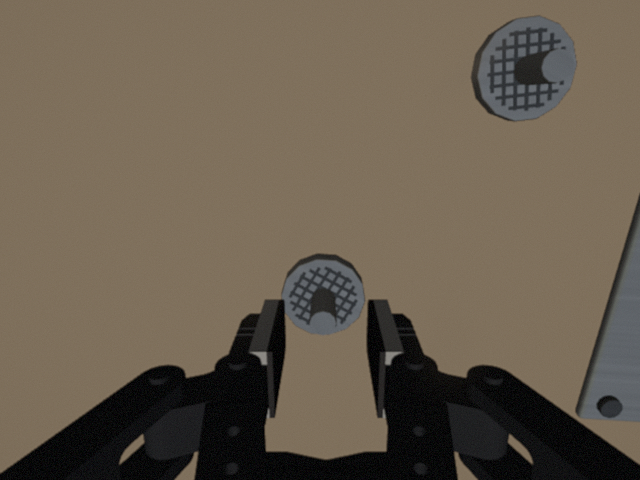

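```bash
python3 - <<'E'
from h import *
o=get_obs();C=cam("wrist",o);print(ray(C,(322.5,322),.03),ray(C,(323,294),.0085),proj(C,np.r_[o["ee_pos"][:2],.03]))
E
python3 -m crank '[[0.05,0.0,0.15,0,0,0],[0,0,0.15,0,0,0],[0,0,0,0,0,0],[0,0,0,0,0,0]]'
python3 - <<'E'
from h import *
o=get_obs()
im=snapshot("wrist");cv2.imwrite("pics/e_wrist.png",im[:,:,::-1])
print(to_tool(o,np.r_[.4608,-.199,.013]-o["ee_pos"])/.04)
E
```

```text
[ 0.46063476 -0.19988443  0.03      ] [ 0.45990607 -0.19956959  0.0085    ] [323.74218727 326.06872284]
time_s: 4.18
ee_pos: [0.4602, -0.1994, 0.0138]
eef_rot: [0.004, 0.168, 0.986, -0.0]
ft_force: [0.7, 0.2, -0.4]
gripper_width: 0.35
[-0.01096732  0.01500598  0.02044996]
```

View pics/e_wrist.png

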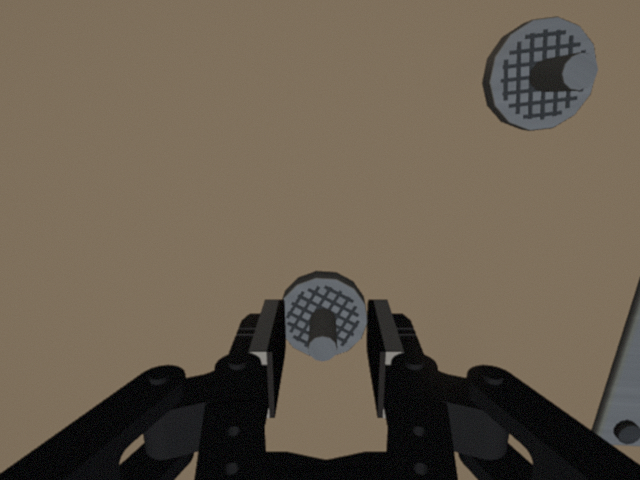

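```bash
python3 -m crank '[[0,0,0.02,0,0,0],[0,0,0,0,0,0],[0,0,0,0,0,0],[0,0,0,0,0,0],[0,0,0,0,0,0]]' 1 40
python3 - <<'E'
from h import *
o=get_obs()
im=snapshot("wrist");cv2.imwrite("pics/f_wrist.png",im[:,:,::-1])
print(o["gripper_width"],o["ft_force"],o["ee_pos"])
E
```

```text
time_s: 4.85
ee_pos: [0.4603, -0.1994, 0.0131]
eef_rot: [0.004, 0.168, 0.986, -0.0]
ft_force: [-0.5, -0.7, -0.8]
gripper_width: 0.093
0.09277513216335709 [-0.47143236 -0.66024472 -0.80722918] [ 0.46032988 -0.19942328  0.01311261]
```

View pics/f_wrist.png

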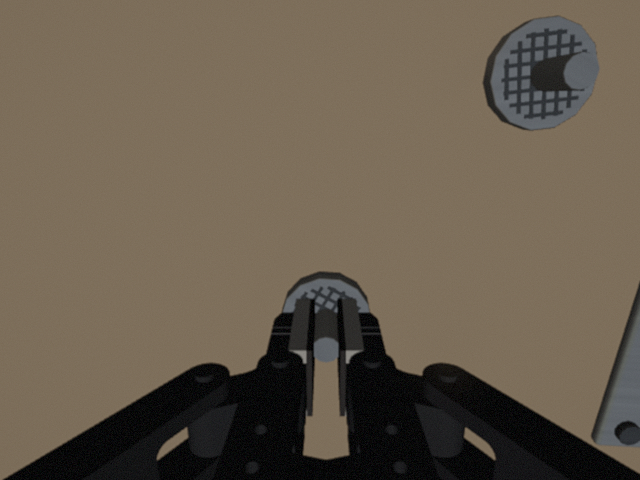

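```bash
python3 -m crank '[[0,0,-0.5,0,0,0],[0,0,-0.9,0,0,0],[0,0,-0.9,0,0,0],[0,0,-0.9,0,0,0],[-0.31,0.72,-0.5,0,0,0],[-0.31,0.72,-0.2,0,0,0],[-0.31,0.72,0,0,0,0],[-0.31,0.72,0,0,0,0],[-0.31,0.72,0,0,0,0],[-0.31,0.5,0,0,0,0],[0,0,0,0,0,0],[0,0,0,0,0,0]]'
python3 - <<'E'
from h import *
o=get_obs()
im=snapshot("wrist");cv2.imwrite("pics/g_wrist.png",im[:,:,::-1])
print(o["gripper_width"],o["ft_force"],o["ee_pos"],o["eef_rot"])
im=snapshot("side")[200:360,200:420];cv2.imwrite("pics/g_side.png",cv2.resize(im[:,:,::-1],None,fx=3.5,fy=3.5,interpolation=2))
E
```

```text
time_s: 6.4
ee_pos: [0.5858, -0.0653, 0.1744]
eef_rot: [0.003, 0.169, 0.986, -0.0]
ft_force: [-1.0, 0.1, -0.6]
gripper_width: 0.096
0.09629534604979821 [-1.02247153  0.13302697 -0.5573885 ] [ 0.58583526 -0.06530658  0.17439675] [ 2.82096556e-03  1.69353560e-01  9.85551323e-01 -6.40874426e-05]
```

View pics/g_wrist.png

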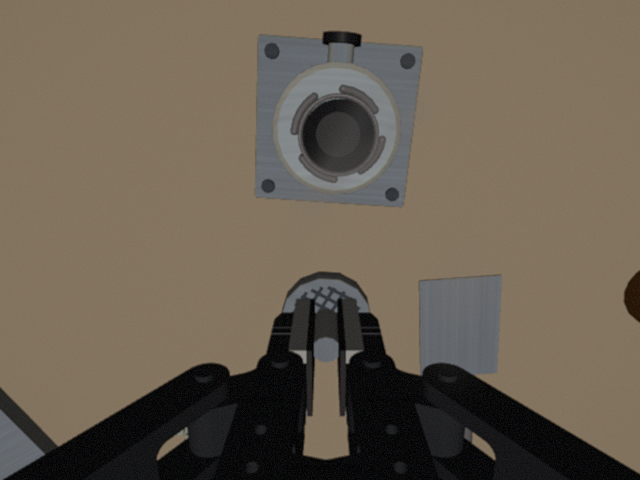

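View pics/g_side.png

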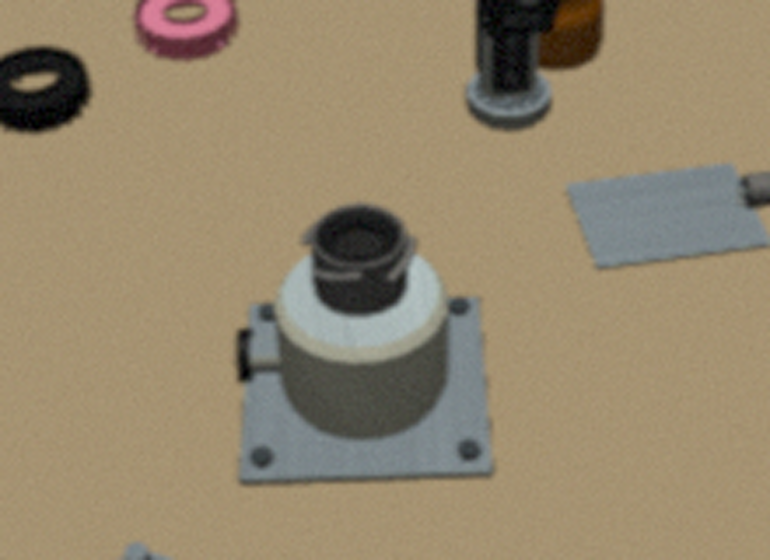

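Run:
```python
from h import *
im=cv2.imread("pics/g_wrist.png")[60:200,265:410]
cv2.imwrite("pics/g2.png",cv2.convertScaleAbs(cv2.resize(im,None,fx=4.2,fy=4.2,interpolation=2),alpha=1.6))
```

```text
(no output)
```

View pics/g2.png

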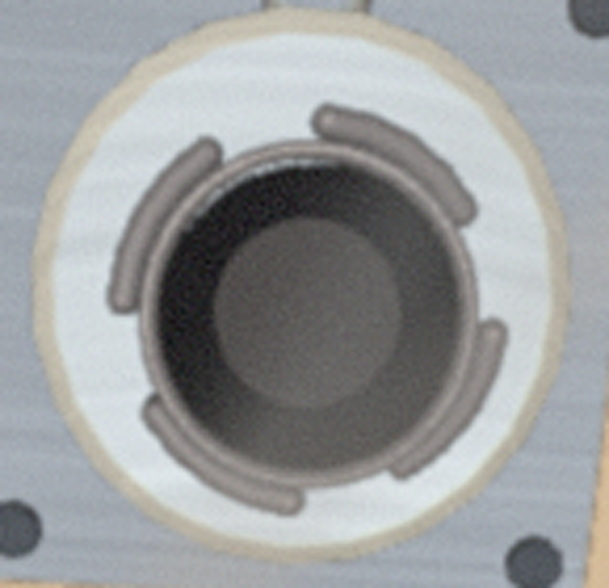

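Run:
```python
from h import *
im=cv2.imread("pics/g_wrist.png")[260:370,270:385]
cv2.imwrite("pics/g3.png",cv2.convertScaleAbs(cv2.resize(im,None,fx=5,fy=5,interpolation=2),alpha=1.6))
```

```text
(no output)
```

View pics/g3.png

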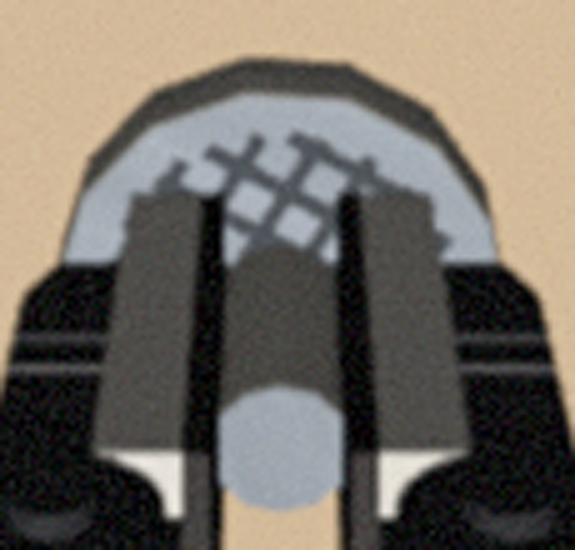

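Run:
```python
from h import *
c=calibration("wrist");K=np.array(c["intrinsics"]);M=np.array(c["mount"])
def rt(uv,z):
    d=M[:3,:3]@np.linalg.inv(K)@np.r_[uv,1.];o=M[:3,3];return o+d*(z-o[2])/d[2]
s=rt((326.2,349.6),-.0169);f=rt((326.5,279),.0041);print("stem",s,"front",f, "centre x",f[0]-.0170)
o={"ee_pos":np.array([ 0.58583526,-0.06530658,0.17439675]),"eef_rot":np.array([ 2.82e-03,1.6935e-01,9.8555e-01,-6.4e-05])}
C=cam("wrist",o)
m=ray(C,(338.6,134.5),.095);print("mouth",m)
q=o["eef_rot"];R=Ro.from_quat([q[1],q[2],q[3],q[0]])
print("tilt z",R.apply([0,0,1]))
off=np.array([ (s[0]+f[0]-.017)/2,s[1]]);print(off)
# ridge ends world angles
cr=lambda p:(265+p[0]/4.2,60+p[1]/4.2)
H=[(325,118),(495,328),(295,502),(122,300)];L=[(465,213),(400,470),(152,408),(212,150)]
for h in H: p=ray(C,cr(h),.091)-m; print("high",np.degrees(np.arctan2(p[1],p[0])),np.hypot(*p[:2]))
for h in L: p=ray(C,cr(h),.085)-m; print("low",np.degrees(np.arctan2(p[1],p[0])),np.hypot(*p[:2]))
```

```text
stem [-0.00119558  0.0008744  -0.0169    ] front [0.01496039 0.00098225 0.0041    ] centre x -0.0020396128934995345
mouth [ 0.53122731 -0.03843794  0.095     ]
tilt z [ 0.00553685 -0.00108129 -0.99998409]
[-0.00161759  0.0008744 ]
high 155.90309092164273 0.0219228096133033
high 65.27128031187921 0.022649030428987662
high -22.9960180304405 0.02323152733588633
high -112.5781025965227 0.022393924478687457
low 100.62693351006716 0.022114385216939227
low 11.271712293876153 0.023463841321921478
low -76.82364369299276 0.022943330738120042
low -167.26837163185527 0.021700009918411364
```

```bash
cat > goal.py <<'E'
from h import *
import sys
def go(x,y,z,offx=-.0016,offy=.0009):
    o=get_obs();q=o["eef_rot"];R=Ro.from_quat([q[1],q[2],q[3],q[0]])
    w=R.apply([offx,offy,0]);t=np.r_[x-w[0],y-w[1],z]
    print("err units",(to_tool(o,t-o["ee_pos"])/.04).round(3),"ee",o["ee_pos"].round(4),"tilt",R.apply([0,0,1]).round(4)[:2],"yaw_y",np.degrees(np.arctan2(*R.apply([0,1,0])[[1,0]])).round(2),"F",o["ft_force"].round(2),"T",o["torque"].round(3),"w",round(o["gripper_width"],3),"j6",o["joint_pos"][5].round(3),"t",o["time_s"])
if __name__=="__main__": go(*map(float,sys.argv[1:]))
E
python3 goal.py .5312 -.0384 .125
```

```text
err units [1.562 0.161 1.23 ] ee [ 0.5858 -0.0656  0.1746] tilt [ 0.0059 -0.001 ] yaw_y 70.46 F [ 0.06 -0.86  0.39] T [-0.011 -0.056 -0.015] w 0.095 j6 0.104 t 6.5
```

```bash
python3 -m crank '[[0.4,0.05,0.2,0,0.07,0],[0.5,0.05,0.3,0,0,0],[0.45,0.05,0.4,0,0,0],[0.2,0.01,0.3,0,0,0],[0,0,0,0,0,0],[0,0,0,0,0,0]]'>/dev/null; python3 goal.py .5312 -.0384 .125;  python3 - <<'E'
from h import *
im=snapshot("wrist")[210:390,220:440,::-1];cv2.imwrite("pics/h1.png",cv2.convertScaleAbs(cv2.resize(im,None,fx=3.3,fy=3.3,interpolation=2),alpha=1.6))
im=snapshot("side")[180:320,220:400,::-1];cv2.imwrite("pics/h2.png",cv2.convertScaleAbs(cv2.resize(im,None,fx=4,fy=4,interpolation=2),alpha=1.6))
E
```

```text
err units [-0.015  0.098  0.038] ee [ 0.5275 -0.0422  0.1265] tilt [ 0.003  -0.0006] yaw_y 70.09 F [ 0.41  0.46 -0.06] T [-0.026  0.024 -0.02 ] w 0.094 j6 0.128 t 7.25
```

View pics/h1.png

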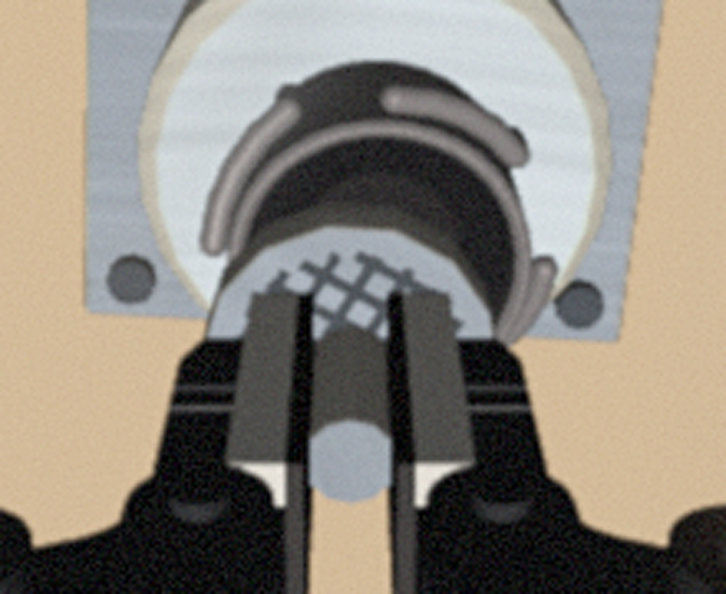

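View pics/h2.png

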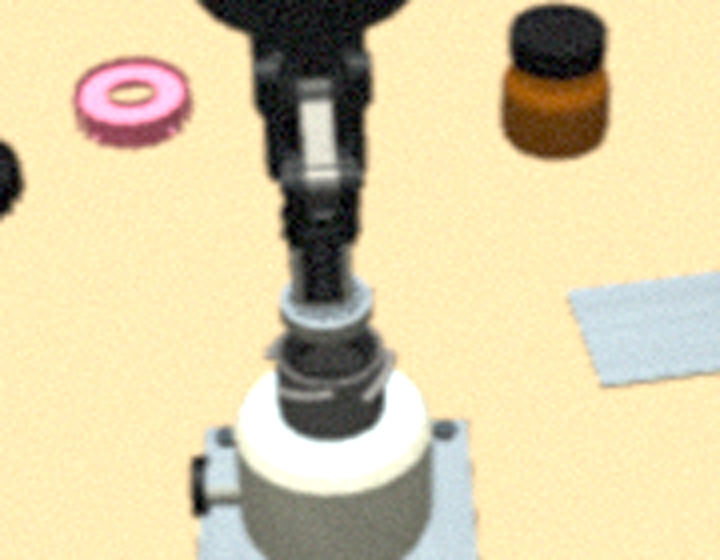

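```bash
python3 -m crank '[[-0.01,0.1,0.1,0,0.03,0],[0,0,0.2,0,0,0],[0,0,0,0,0,0],[0,0,0,0,0,0]]'>/dev/null; python3 goal.py .5312 -.0384 .103;  python3 - <<'E'
from h import *
im=snapshot("wrist")[210:390,220:440,::-1];cv2.imwrite("pics/i1.png",cv2.convertScaleAbs(cv2.resize(im,None,fx=3.3,fy=3.3,interpolation=2),alpha=1.6))
E
```

```text
err units [ 0.028 -0.016  0.274] ee [ 0.5307 -0.0385  0.114 ] tilt [0.0018 0.    ] yaw_y 70.1 F [0.32 0.55 0.47] T [-0.048 -0.009 -0.028] w 0.093 j6 0.136 t 7.85
```

View pics/i1.png

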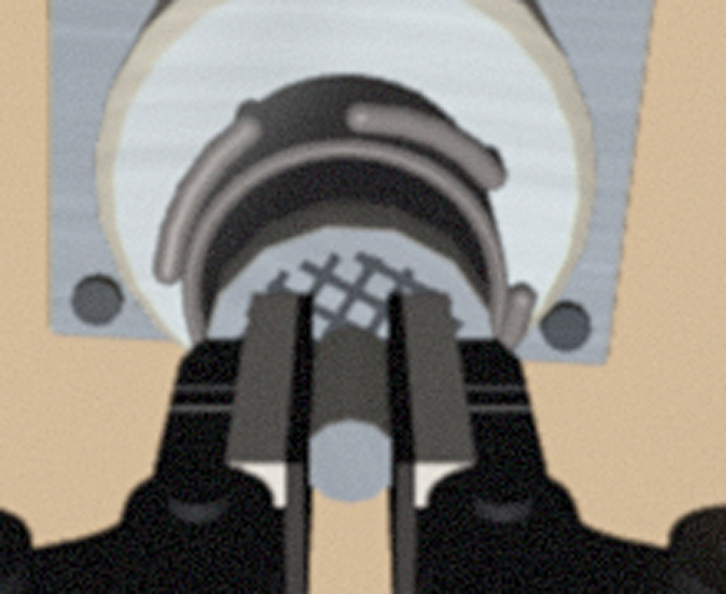

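```bash
python3 -m crank '[[0.028,-0.016,0.1,0,0,0],[0,0,0.06,0,0,0],[0,0,0,0,0,0]]'>/dev/null; python3 goal.py .5312 -.0384 .103
```

```text
err units [-0.005  0.003  0.106] ee [ 0.5292 -0.0387  0.1072] tilt [0.0018 0.    ] yaw_y 70.1 F [ 0.25 -0.12 -0.73] T [-0.02  -0.001 -0.004] w 0.092 j6 0.135 t 8.275
```

```bash
python3 -m crank '[[0,0,0.06,0,0,0],[0,0,0.04,0,0,0],[0,0,0,0,0,0],[0,0,0,0,0,0]]'>/dev/null; python3 goal.py .5312 -.0384 .103;  python3 - <<'E'
from h import *
im=snapshot("wrist")[210:390,220:440,::-1];cv2.imwrite("pics/j1.png",cv2.convertScaleAbs(cv2.resize(im,None,fx=3.3,fy=3.3,interpolation=2),alpha=1.6))
E
```

```text
err units [-0.     0.003  0.005] ee [ 0.5293 -0.0388  0.1032] tilt [ 0.0022 -0.0001] yaw_y 70.09 F [ 0.08 -0.53 -0.95] T [ 0.04   0.031 -0.06 ] w 0.093 j6 0.135 t 8.775
```

View pics/j1.png

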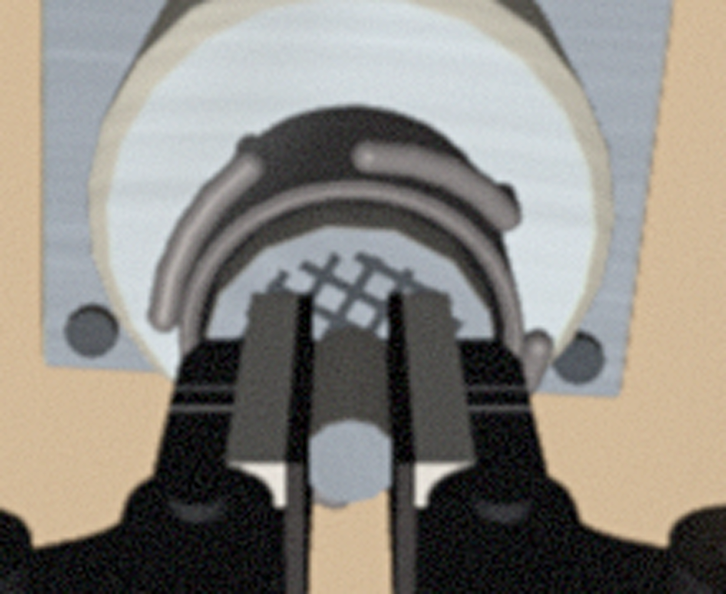

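```bash
python3 -m crank '[[0,0,0.015,0,0,0],[0,0,0,0,0,0]]'>/dev/null; python3 goal.py .5312 -.0384 .103; python3 -m crank '[[0,0,0.015,0,0,0],[0,0,0,0,0,0]]'>/dev/null; python3 goal.py .5312 -.0384 .103
```

```text
err units [0.001 0.002 0.001] ee [ 0.5294 -0.0388  0.103 ] tilt [ 0.0025 -0.0001] yaw_y 70.1 F [-0.98  0.41  0.79] T [0.008 0.229 0.013] w 0.092 j6 0.135 t 9.075
err units [-0.     0.002 -0.003] ee [ 0.5294 -0.0388  0.1029] tilt [ 0.0027 -0.0003] yaw_y 70.1 F [-1.7  -0.08  3.62] T [-0.002  0.322 -0.006] w 0.093 j6 0.135 t 9.325
```

```bash
python3 -m crank '[[0,0,0,0,0,0],[0,0,0,0,0,0],[0,0,0,0,0,0]]' 0.5; python3 -m crank '[[0,0,-0.4,0,0,0],[0,0,-0.6,0,0,0],[-0.5,0,-0.7,0,0,0],[-0.8,0,0,0,0,0],[-0.6,0,0,0,0,0],[0,0,0,0,0,0]]' -1 ;python3 - <<'E'
from h import *
im=snapshot("wrist")[:,:,::-1];cv2.imwrite("pics/k0.png",im)
im=snapshot("side")[180:320,220:400,::-1];cv2.imwrite("pics/k2.png",cv2.convertScaleAbs(cv2.resize(im,None,fx=4,fy=4,interpolation=2),alpha=1.6))
E
```

```text
time_s: 9.7
ee_pos: [0.5297, -0.0389, 0.1023]
eef_rot: [0.001, 0.173, 0.985, 0.0]
ft_force: [0.2, 0.0, 0.1]
gripper_width: 0.251
time_s: 10.45
ee_pos: [0.6036, -0.0654, 0.1787]
eef_rot: [0.004, 0.173, 0.985, 0.0]
ft_force: [0.2, -0.3, -0.5]
gripper_width: 0.999
```

View pics/k0.png

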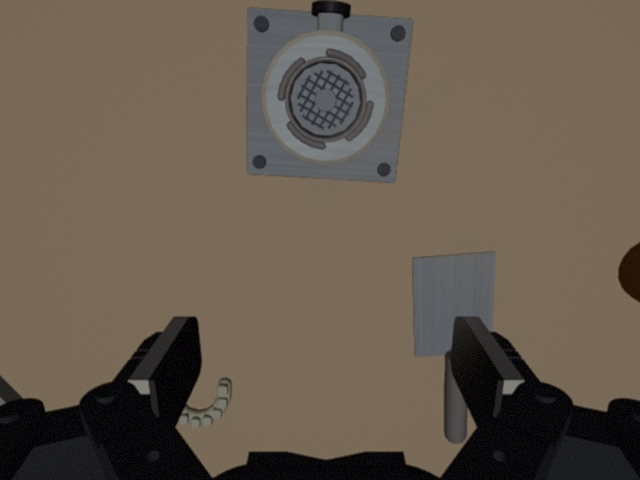

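View pics/k2.png

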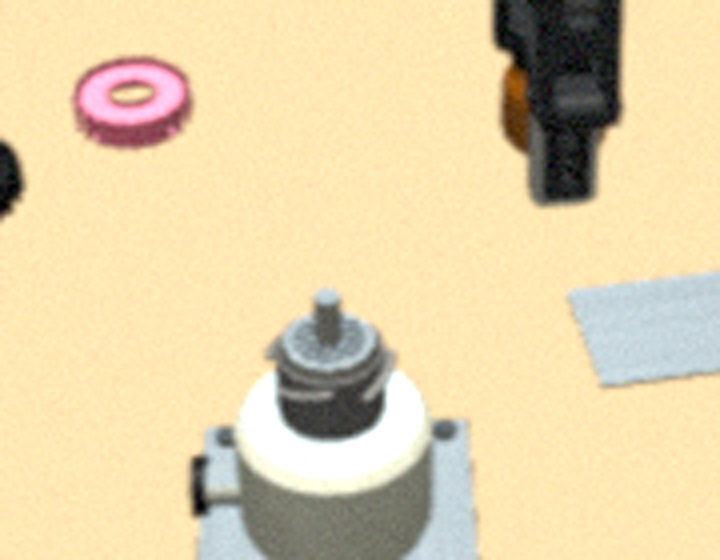

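```bash
python3 -m crank '[[0.4,0.4,0,0,0,0],[0.75,0.73,0,0,0,0],[0.75,0.73,0,0,0,0],[0.75,0.73,0,0,0,0],[0.75,0.73,0,0,0,0],[0.75,0.73,0.2,0,0,0],[0.75,0.73,0.2,0,0,0],[0.75,0.73,0.2,0,0,0],[0.3,0.3,0,0,0,0],[0,0,0,0,0,0]]' ;python3 goal.py .4555 .237 .02 0 0
python3 - <<'E'
from h import *
o=get_obs();C=cam("wrist",o)
im=snapshot("wrist")[:,:,::-1];cv2.imwrite("pics/l0.png",im)
p=proj(C,(.4555,.237,.01));print(p);u,v=map(int,p)
cv2.imwrite("pics/l1.png",cv2.convertScaleAbs(cv2.resize(im[v-70:v+70,u-80:u+80],None,fx=4.2,fy=4.2,interpolation=2),alpha=2.5))
E
```

```text
time_s: 11.8
ee_pos: [0.4324, 0.2511, 0.1542]
eef_rot: [-0.002, 0.168, 0.986, 0.001]
ft_force: [-0.5, 0.2, 0.1]
gripper_width: 1.001
err units [-0.68  -0.144  3.352] ee [0.4324 0.2511 0.1542] tilt [-0.0045  0.0027] yaw_y 70.64 F [-0.5   0.16  0.12] T [-0.063  0.031  0.032] w 1.001 j6 0.714 t 11.8
[316.55364669 256.90128364]
```

View pics/l0.png

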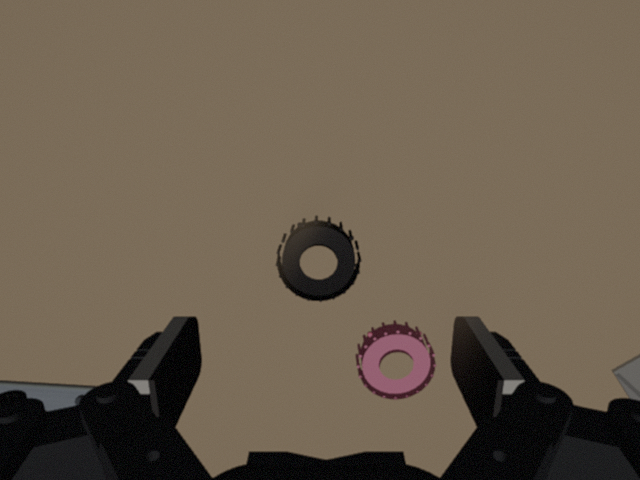

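View pics/l1.png

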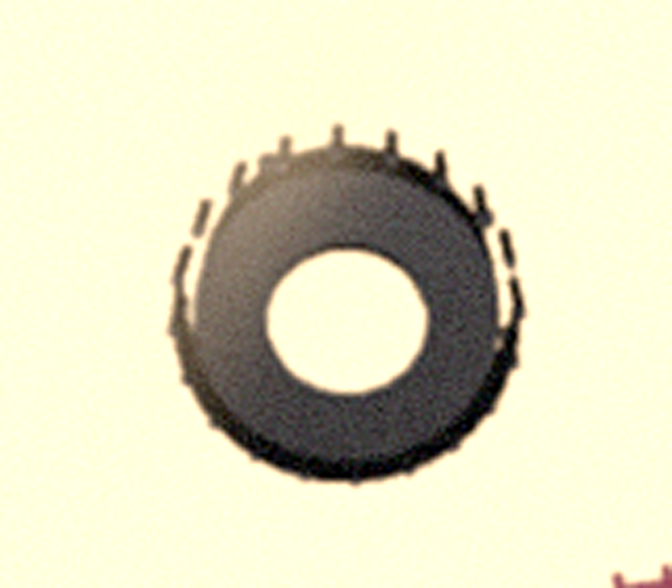

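Run:
```python
from h import *
o=get_obs();C=cam("wrist",o);p=ray(C,(318.9,262.2),.018);print(p);print((to_tool(o,np.r_[p[:2],.05]-o["ee_pos"])/.04).round(3))
```

```text
[0.45724679 0.23770583 0.018     ]
[-0.7   -0.1    2.601]
```

```bash
python3 -m crank '[[-0.23,-0.04,0.7,0.02,-0.05,0],[-0.23,-0.04,0.7,0,0,0],[-0.23,-0.02,0.7,0,0,0],[0,0,0.5,0,0,0],[0,0,0,0,0,0],[0,0,0,0,0,0]]' >/dev/null;python3 goal.py .4572 .2377 .05 0 0
python3 - <<'E'
from h import *
im=snapshot("wrist")[:,:,::-1];cv2.imwrite("pics/m0.png",cv2.convertScaleAbs(im,alpha=1.7))
E
```

```text
err units [ 0.07   0.089 -0.   ] ee [0.4586 0.2334 0.05  ] tilt [ 0.002  -0.0005] yaw_y 70.26 F [ 0.11 -0.14 -0.38] T [-0.046  0.012  0.047] w 1.001 j6 0.672 t 12.6
```

View pics/m0.png

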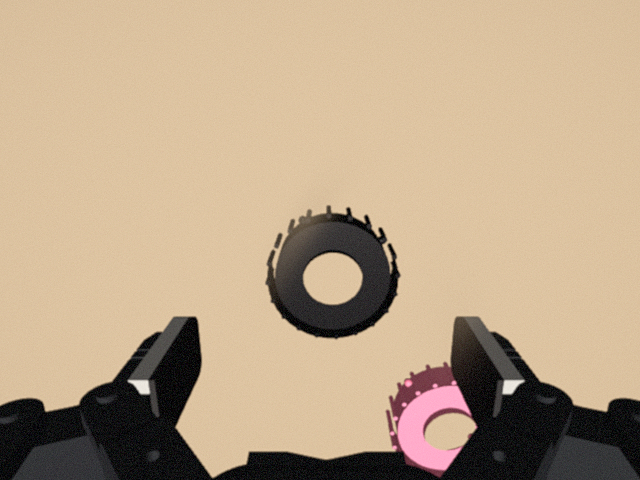

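Run:
```python
from h import *
o=get_obs();C=cam("wrist",o);p=ray(C,(332.5,278),.019);print(p);print((to_tool(o,np.r_[p[:2],.003]-o["ee_pos"])/.04).round(3))
```

```text
[0.45597465 0.23817991 0.019     ]
[0.103 0.09  1.176]
```

```bash
python3 -m crank '[[0.09,0.09,0.4,0,0.02,0],[0,0,0.5,0,0,0],[0,0,0.2,0,0,0],[0,0,0,0,0,0],[0,0,0,0,0,0]]' >/dev/null;python3 goal.py .456 .238 .003 0 0
python3 - <<'E'
from h import *
im=snapshot("wrist")[:,:,::-1];cv2.imwrite("pics/n0.png",cv2.convertScaleAbs(im,alpha=1.7))
E
```

```text
err units [ 0.025 -0.053  0.071] ee [0.4576 0.2397 0.0058] tilt [0.0043 0.0019] yaw_y 70.31 F [-0.56  0.02  0.5 ] T [ 0.017 -0.077 -0.038] w 1.001 j6 0.683 t 13.275
```

View pics/n0.png

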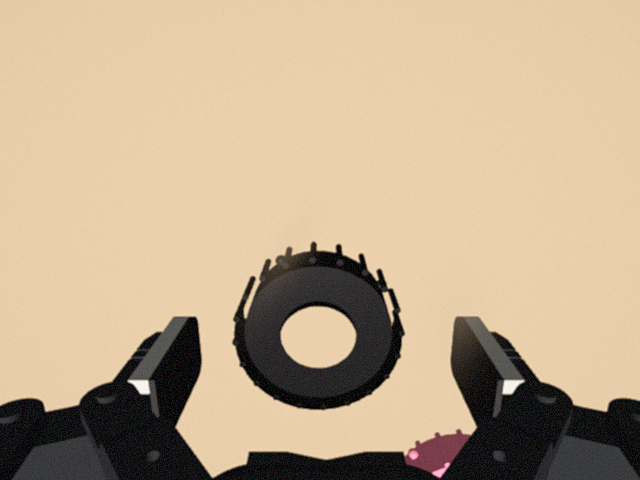

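```bash
python3 -m crank '[[0.02,-0.05,0.1,0,0.04,0],[0,0,0,0,0,0]]' >/dev/null;python3 goal.py .456 .238 .002 0 0; python3 -m crank '[[0,0,0,0,0,0],[0,0,0,0,0,0],[0,0,0,0,0,0],[0,0,0,0,0,0],[0,0,0,0,0,0]]' 1 50;python3 goal.py .456 .238 .002 0 0
python3 - <<'E'
from h import *
im=snapshot("wrist")[:,:,::-1];cv2.imwrite("pics/o0.png",cv2.convertScaleAbs(im,alpha=1.7))
im=snapshot("side")[140:270,140:300,::-1];cv2.imwrite("pics/o2.png",cv2.convertScaleAbs(cv2.resize(im,None,fx=4,fy=4,interpolation=2),alpha=2.))
E
```

```text
err units [ 0.015 -0.011  0.01 ] ee [0.4567 0.2382 0.0024] tilt [0.0025 0.0035] yaw_y 70.32 F [-0.64 -0.34  0.28] T [ 0.016  0.04  -0.008] w 0.999 j6 0.679 t 13.575
time_s: 14.2
ee_pos: [0.4571, 0.2382, 0.0033]
eef_rot: [0.001, 0.171, 0.985, 0.002]
ft_force: [0.1, 0.2, 0.2]
gripper_width: 0.65
err units [ 0.023 -0.014  0.032] ee [0.4571 0.2382 0.0033] tilt [0.0033 0.0038] yaw_y 70.31 F [0.05 0.24 0.24] T [-0.004  0.041 -0.018] w 0.65 j6 0.679 t 14.2
```

View pics/o0.png

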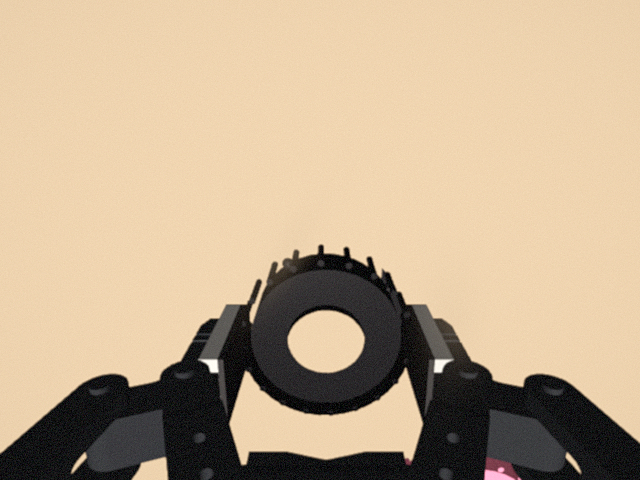

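View pics/o2.png

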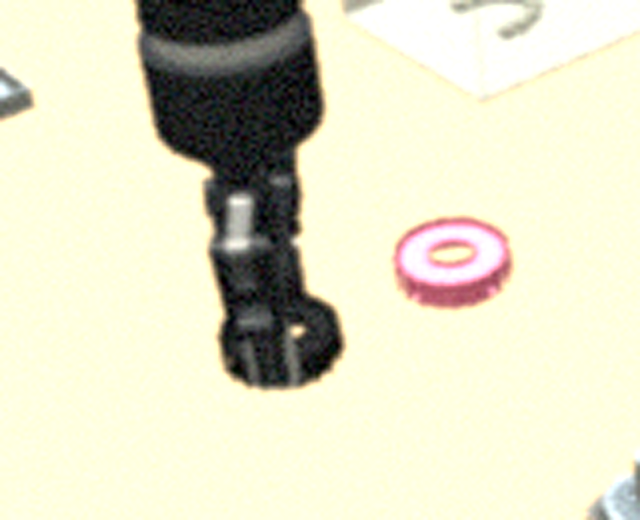

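Run:
```python
from h import *
im=cv2.imread("pics/o0.png")[230:430,220:440]
cv2.imwrite("pics/o3.png",cv2.resize(im,None,fx=3.5,fy=3,interpolation=2)); cv2.imwrite("pics/o3.png",cv2.convertScaleAbs(cv2.resize(im,None,fx=3.,fy=3.,interpolation=2),alpha=1.6))
g=cv2.cvtColor(cv2.imread("pics/o0.png"),6)[290:390,270:385]
m=(g>130).astype(np.uint8);n,l,s,c=cv2.connectedComponentsWithStats(m)
k=[i for i in range(1,n) if l[50,55]==i][0];cn=max(cv2.findContours((l==k).astype(np.uint8),0,2)[0],key=cv2.contourArea);e=cv2.fitEllipse(cn);print(e,e[0][0]+270,e[0][1]+290)
C=calibration("wrist");K=np.array(C["intrinsics"]);M=np.array(C["mount"])
def rt(uv,z):
    d=M[:3,:3]@np.linalg.inv(K)@np.r_[uv,1.];o=M[:3,3];return o+d*(z-o[2])/d[2]
for z in (.018,.019,.02): print(rt((e[0][0]+270,e[0][1]+290),.0033-z))
```

```text
((55.661624908447266, 51.034183502197266), (61.360652923583984, 75.23741149902344), 89.34327697753906) 325.66162490844727 341.03418350219727
[ 0.00066828  0.00069205 -0.0147    ]
[ 0.0012648   0.00069244 -0.0157    ]
[ 0.00186132  0.00069282 -0.0167    ]
```

View pics/o3.png

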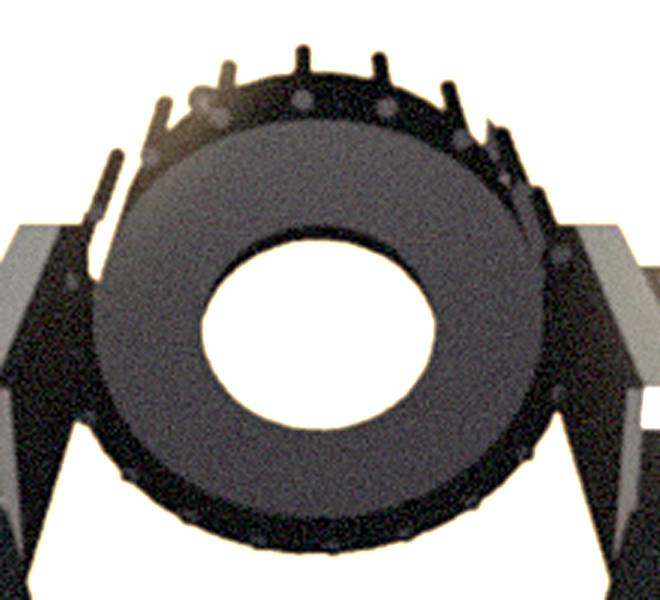

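Run:
```python
from h import *
C=calibration("wrist");K=np.array(C["intrinsics"]);M=np.array(C["mount"])
def rt(uv,z):
    d=M[:3,:3]@np.linalg.inv(K)@np.r_[uv,1.];o=M[:3,3];return o+d*(z-o[2])/d[2]
for p in [(203,98),(490,130),(229,68),(303,50),(380,58)]:
    q=rt((220+p[0]/3,230+p[1]/3),0.)[:2]-[.0012,.0007]; print(p,q,np.hypot(*q),np.degrees(np.arctan2(q[1],q[0])))
```

```text
(203, 98) [ 0.02161802 -0.01326039] 0.02536092823914162 -31.52475434466578
(490, 130) [0.01764368 0.02022067] 0.026836072021784386 48.89345531199103
(229, 68) [ 0.0253096  -0.01016783] 0.027275644910594414 -21.887206138816055
(303, 50) [ 0.02750269 -0.00163335] 0.027551145543370095 -3.3987303996460936
(380, 58) [0.02653831 0.0072156 ] 0.02750175727188123 15.210669043994578
```

```bash
python3 -m crank '[[0,0,-0.5,0,0.04,0],[0,0,-0.9,0,0,1],[0,0,-0.9,0,0,1],[0,0,-0.9,0,0,1],[0,0,-0.9,0,0,1],[0,0,-0.2,0,0,1],[0,0,0,0,0,0]]'; python3 goal.py .5312 -.0384 .17 .0012 .0007
python3 - <<'E'
from h import *
im=snapshot("wrist")[:,:,::-1];cv2.imwrite("pics/p0.png",cv2.convertScaleAbs(im,alpha=1.7))
im=snapshot("side")[90:220,140:300,::-1];cv2.imwrite("pics/p2.png",cv2.convertScaleAbs(cv2.resize(im,None,fx=4,fy=4,interpolation=2),alpha=2.))
E
```

```text
time_s: 15.18
ee_pos: [0.4558, 0.237, 0.1792]
eef_rot: [-0.002, 0.369, 0.929, 0.001]
ft_force: [-0.2, -0.3, -0.7]
gripper_width: 0.646
err units [-6.126 -3.732  0.198] ee [0.4558 0.237  0.1792] tilt [-0.0031  0.0039] yaw_y 46.68 F [-0.18 -0.27 -0.74] T [-0.011 -0.027 -0.01 ] w 0.646 j6 1.089 t 15.175
```

View pics/p0.png

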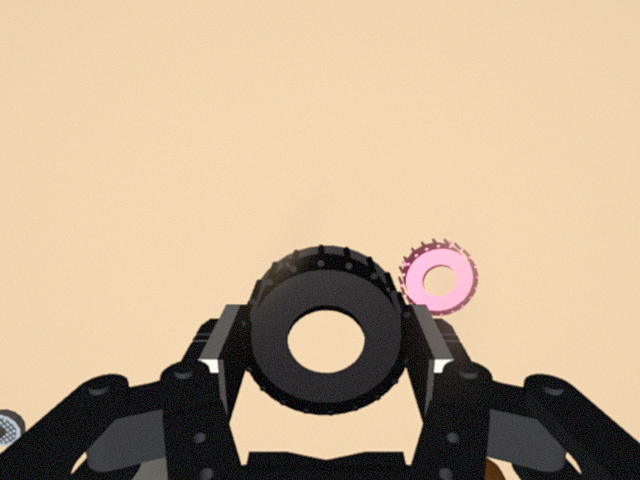

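View pics/p2.png

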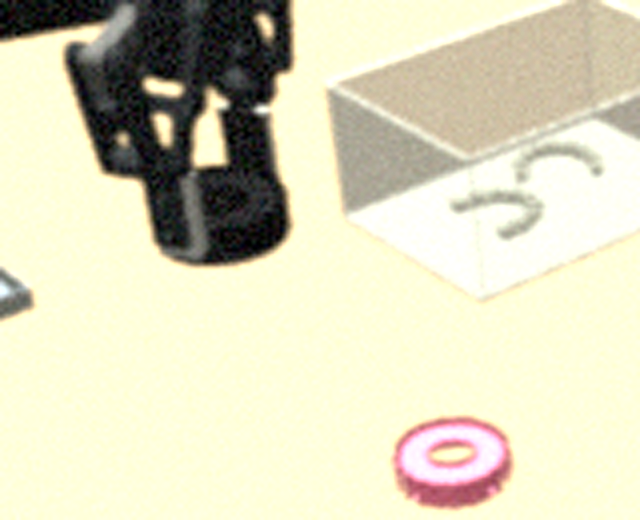

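```bash
python3 -m crank '[[-0.4,-0.25,0,0,-0.03,0],[-0.75,-0.46,0,0.05,0,0],[-0.75,-0.46,0,0,0,0],[-0.75,-0.46,0,0,0,0],[-0.75,-0.46,0,0,0,0],[-0.75,-0.46,0,0,0,0],[-0.75,-0.46,0,0,0,0],[-0.75,-0.46,0,0,0,0],[-0.3,-0.15,0,0,0,0],[0,0,0,0,0,0],[0,0,0,0,0,0]]' >/dev/null; python3 goal.py .5312 -.0384 .17 .0012 .0007
```

```text
err units [ 0.035  0.253 -0.024] ee [ 0.5257 -0.0481  0.1692] tilt [-0.0214 -0.0041] yaw_y 46.88 F [-0.07  0.92 -0.25] T [ 0.03  -0.002 -0.035] w 0.651 j6 0.527 t 16.65
```

```bash
cat >> goal.py <<'E'
    o=get_obs();q=o["eef_rot"];R=Ro.from_quat([q[1],q[2],q[3],q[0]]);z=R.apply([0,0,1]);print("untilt units",(R.inv().apply(np.cross(z,[0,0,-1]))/.08).round(3))
E
python3 -m crank '[[0.035,0.25,0,-0.22,-0.16,0],[0,0,0,0,0,0],[0,0,0,0,0,0]]' >/dev/null; python3 goal.py .5312 -.0384 .13 .0012 .0007
```

```text
File "goal.py", line 8
    o=get_obs();q=o["eef_rot"];R=Ro.from_quat([q[1],q[2],q[3],q[0]]);z=R.apply([0,0,1]);print("untilt units",(R.inv().apply(np.cross(z,[0,0,-1]))/.08).round(3))
IndentationError: unexpected indent
```

```bash
sed -i 's/: go(\*map/: \n    go(*map/' goal.py
python3 goal.py .5312 -.0384 .13 .0012 .0007
python3 - <<'E'
from h import *
im=snapshot("wrist")[:,:,::-1];cv2.imwrite("pics/q0.png",cv2.convertScaleAbs(im,alpha=1.7))
im=snapshot("side")[160:300,200:400,::-1];cv2.imwrite("pics/q2.png",cv2.convertScaleAbs(cv2.resize(im,None,fx=4,fy=4,interpolation=2),alpha=2.))
E
```

```text
err units [-0.06  -0.052  0.976] ee [ 0.5312 -0.0366  0.1691] tilt [0.001  0.0009] yaw_y 47.11 F [-0.21 -0.51  0.03] T [0.025 0.004 0.019] w 0.646 j6 0.54 t 17.025
untilt units [ 0.017  0.001 -0.   ]
```

View pics/q0.png

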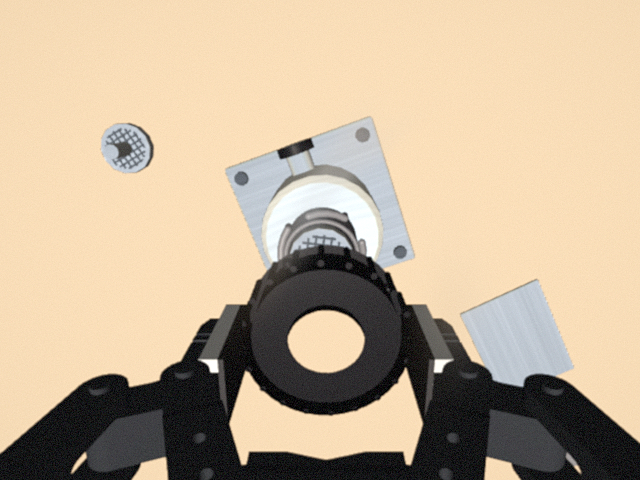

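View pics/q2.png

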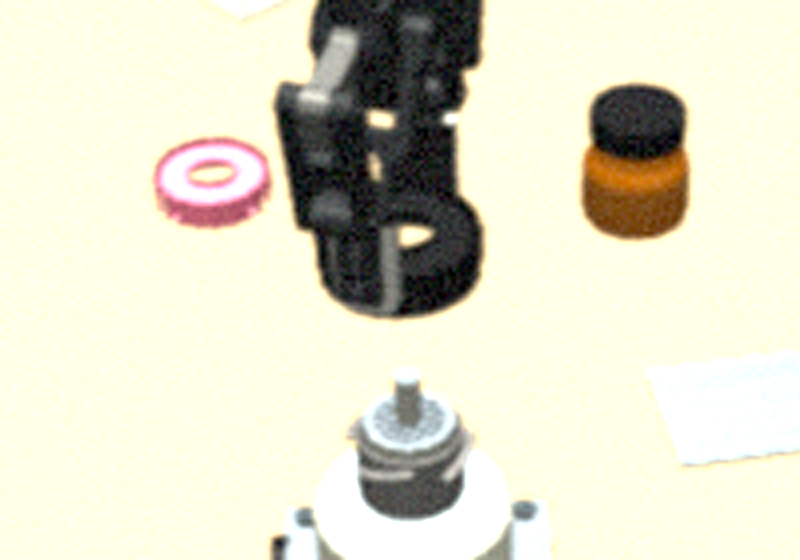

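```bash
python3 -m crank '[[-0.06,-0.05,0.4,0.015,0,0],[0,0,0.4,0,0,0],[0,0,0.1,0,0,0],[0,0,0,0,0,0]]' >/dev/null; python3 goal.py .5312 -.0384 .11 .0012 .0007
python3 - <<'E'
from h import *
im=snapshot("wrist")[:,:,::-1];cv2.imwrite("pics/r0.png",cv2.convertScaleAbs(im,alpha=1.7))
E
```

```text
err units [0.008 0.023 0.498] ee [ 0.5312 -0.0406  0.1299] tilt [-0.0011 -0.0001] yaw_y 47.05 F [-0.16  0.01 -0.69] T [-0.035 -0.028 -0.005] w 0.648 j6 0.535 t 17.625
untilt units [-0.01  -0.009  0.   ]
```

View pics/r0.png

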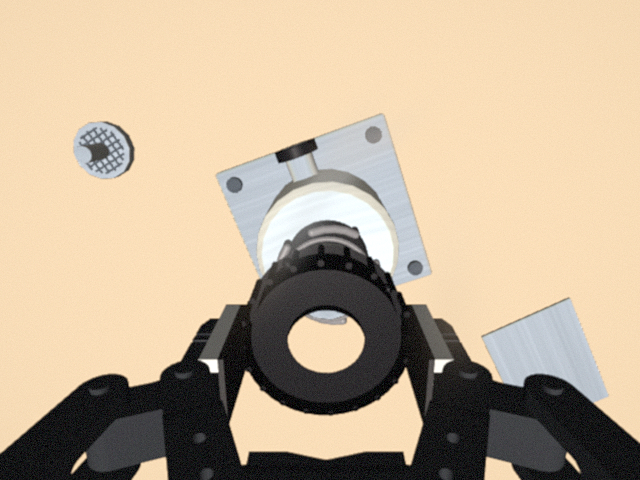

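```bash
python3 -m crank '[[0.01,0.02,0.15,0,0,0],[0,0,0.2,0,0,0],[0,0,0.1,0,0,0],[0,0,0,0,0,0]]' >/dev/null; python3 goal.py .5312 -.0384 .095 .0012 .0007
python3 - <<'E'
from h import *
im=snapshot("wrist")[150:430,180:470,::-1];cv2.imwrite("pics/s0.png",cv2.convertScaleAbs(cv2.resize(im,None,fx=2,fy=2,interpolation=2),alpha=2))
E
```

```text
err units [ 0.014 -0.007  0.414] ee [ 0.5322 -0.0399  0.1116] tilt [ 0.0006 -0.0005] yaw_y 47.05 F [ 0.86  0.28 -0.97] T [ 0.001  0.004 -0.015] w 0.651 j6 0.537 t 18.175
untilt units [ 0.    0.01 -0.  ]
```

View pics/s0.png

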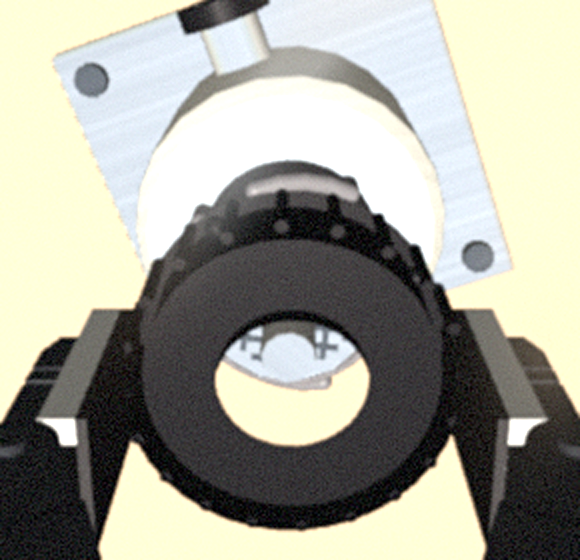

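Run:
```python
from h import *
C=calibration("wrist");K=np.array(C["intrinsics"]);M=np.array(C["mount"])
def rt(uv,z):
    d=M[:3,:3]@np.linalg.inv(K)@np.r_[uv,1.];o=M[:3,3];return o+d*(z-o[2])/d[2]
print(rt((324,328.5),-.0084), rt((180+293/2,150+380/2),-.0157),rt((180+293/2,150+380/2),-.0167))
```

```text
[ 0.00211701  0.00035589 -0.0084    ] [ 0.00196643  0.00120541 -0.0157    ] [ 0.00256008  0.00120323 -0.0167    ]
```

```bash
python3 -m crank '[[0.01,-0.01,0.15,0,0,0],[0,0,0.15,0,0,0],[0,0,0,0,0,0]]' >/dev/null; python3 goal.py .5312 -.0384 .095 .0012 .0007;python3 -m crank '[[0,0,0.05,0,0,0],[0,0,0,0,0,0]]' >/dev/null; python3 goal.py .5312 -.0384 .095 .0012 .0007
```

```text
err units [ 0.009 -0.001  0.103] ee [ 0.5319 -0.0399  0.0991] tilt [ 0.0012 -0.0006] yaw_y 47.06 F [-0.52 -0.06 -0.1 ] T [ 0.085 -0.006  0.038] w 0.649 j6 0.536 t 18.6
untilt units [ 0.005  0.017 -0.   ]
err units [ 0.01  -0.001  0.05 ] ee [ 0.5319 -0.04    0.097 ] tilt [ 0.0013 -0.0007] yaw_y 47.05 F [ 0.31 -0.61  0.08] T [ 0.024 -0.012 -0.01 ] w 0.646 j6 0.536 t 18.85
untilt units [0.005 0.017 0.   ]
```

```bash
for i in 1 2 ; do python3 -m crank '[[0,0,0.03,0,0,0],[0,0,0.02,0,0,0]]' >/dev/null; python3 goal.py .5312 -.0384 .0863 .0012 .0007|head -1; done
```

```text
err units [ 0.016 -0.004  0.221] ee [ 0.5322 -0.04    0.0951] tilt [ 0.0018 -0.0008] yaw_y 47.05 F [ 0.47 -0.3  -0.47] T [0.011 0.034 0.039] w 0.649 j6 0.536 t 19.1
err units [ 0.009 -0.003  0.168] ee [ 0.5319 -0.0399  0.093 ] tilt [ 0.0014 -0.0006] yaw_y 47.06 F [-0.14  0.2  -0.38] T [ 0.046  0.1   -0.034] w 0.653 j6 0.536 t 19.35
```

```bash
python3 -m crank '[[0.01,0,0.03,0,0,0],[0,0,0.01,0,0,0]]' >/dev/null; python3 goal.py .5312 -.0384 .0863 .0012 .0007|head -1;  python3 -m crank '[[0,0,0.03,0,0,0],[0,0,0.0,0,0,0]]' >/dev/null; python3 goal.py .5312 -.0384 .0863 .0012 .0007|head -1; python3 -m crank '[[0,0,0.03,0,0,0],[0,0,0.0,0,0,0]]' >/dev/null; python3 goal.py .5312 -.0384 .0863 .0012 .0007|head -1
```

```text
err units [ 0.002 -0.003  0.125] ee [ 0.5318 -0.0397  0.0913] tilt [ 0.0017 -0.0007] yaw_y 47.06 F [ 0.39 -0.04 -0.21] T [-0.04  -0.032  0.04 ] w 0.648 j6 0.537 t 19.6
err units [ 0.004 -0.004  0.093] ee [ 0.5318 -0.0397  0.09  ] tilt [ 0.0018 -0.0007] yaw_y 47.06 F [-0.42 -0.22  0.03] T [-0.     0.023 -0.003] w 0.644 j6 0.537 t 19.85
err units [ 0.004 -0.004  0.061] ee [ 0.5318 -0.0397  0.0887] tilt [ 0.0018 -0.0007] yaw_y 47.06 F [ 0.92 -0.08 -1.73] T [-0.014 -0.045 -0.023] w 0.647 j6 0.537 t 20.1
```

```bash
python3 -m crank '[[0,0,0.03,0,0,0],[0,0,0,0,0,0]]' >/dev/null; python3 goal.py .5312 -.0384 .0863 .0012 .0007|head -1;  python3 -m crank '[[0,0,0.015,0,0,0],[0,0,0.0,0,0,0]]' >/dev/null; python3 goal.py .5312 -.0384 .0863 .0012 .0007|head -1
```

```text
err units [ 0.004 -0.003  0.028] ee [ 0.5318 -0.0397  0.0874] tilt [ 0.0017 -0.0008] yaw_y 47.06 F [-0.07  0.29 -0.53] T [-0.005 -0.011 -0.029] w 0.647 j6 0.537 t 20.35
err units [ 0.005 -0.004  0.013] ee [ 0.5319 -0.0397  0.0868] tilt [ 0.0018 -0.0008] yaw_y 47.06 F [ 0.31  0.9  -0.79] T [ 0.043  0.054 -0.014] w 0.649 j6 0.537 t 20.6
```

```bash
python3 -m crank '[[0,0,0.015,0,0,0],[0,0,0,0,0,0]]' >/dev/null; python3 goal.py .5312 -.0384 .0863 .0012 .0007|head -1;  python3 -m crank '[[0,0,0.015,0,0,0],[0,0,0.0,0,0,0]]' >/dev/null; python3 goal.py .5312 -.0384 .0863 .0012 .0007|head -1
```

```text
err units [ 0.006 -0.006  0.001] ee [ 0.5319 -0.0397  0.0863] tilt [ 0.002  -0.0008] yaw_y 47.06 F [-0.   -0.29 -0.21] T [0.008 0.089 0.029] w 0.649 j6 0.537 t 20.85
err units [ 0.007 -0.006 -0.005] ee [ 0.532  -0.0397  0.0861] tilt [ 0.0022 -0.0008] yaw_y 47.06 F [-1.27 -0.24  1.65] T [0.009 0.234 0.026] w 0.647 j6 0.537 t 21.1
```

```bash
python3 -m crank '[[0,0,0,0,0,0.5],[0,0,0,0,0,0.5],[0,0,0,0,0,0]]' >/dev/null; python3 goal.py .5312 -.0384 .0863 .0012 .0007;  python3 -m crank '[[0,0,0,0,0,0.5],[0,0,0,0,0,0.5],[0,0,0,0,0,0]]' >/dev/null; python3 goal.py .5312 -.0384 .0863 .0012 .0007|head -1
```

```text
err units [ 0.006 -0.01  -0.001] ee [ 0.5319 -0.0397  0.0862] tilt [ 0.0024 -0.0008] yaw_y 42.36 F [-0.16 -0.21  0.7 ] T [ 0.018  0.105 -0.028] w 0.648 j6 0.619 t 21.475
untilt units [0.015 0.027 0.   ]
err units [ 0.007 -0.015 -0.002] ee [ 0.532  -0.0396  0.0862] tilt [ 0.0025 -0.0007] yaw_y 37.78 F [-1.04  0.49 -0.09] T [ 0.038  0.122 -0.02 ] w 0.646 j6 0.699 t 21.85
```

```bash
python3 -m crank '[[0,-0.01,0,0,0.02,0.5],[0,0,0,0,0,0.5],[0,0,0,0,0,0]]' >/dev/null; python3 goal.py .5312 -.0384 .0863 .0012 .0007;  python3 -m crank '[[0,0,0,0,0,0.5],[0,0,0,0,0,0.5],[0,0,0,0,0,0]]' >/dev/null; python3 goal.py .5312 -.0384 .0863 .0012 .0007|head -1
```

```text
err units [ 0.009 -0.014 -0.002] ee [ 0.5319 -0.0398  0.0862] tilt [0.002  0.0009] yaw_y 33.27 F [-0.24  0.49  1.22] T [0.08  0.048 0.037] w 0.647 j6 0.776 t 22.225
untilt units [ 0.028  0.004 -0.   ]
err units [ 0.008 -0.017 -0.003] ee [ 0.5319 -0.0397  0.0862] tilt [0.002 0.001] yaw_y 28.8 F [-0.77  0.07  0.36] T [ 0.083  0.072 -0.031] w 0.648 j6 0.854 t 22.6
```

```bash
python3 -m crank '[[0,-0.01,0,0.02,0,0.5],[0,0,0,0,0,0.5],[0,0,0,0,0,0]]' >/dev/null; python3 goal.py .5312 -.0384 .0863 .0012 .0007|head -1; python3 -m crank '[[0,0,0,0,0,0.4],[0,0,0,0,0,0.3],[0,0,0,0,0,0]]' >/dev/null; python3 goal.py .5312 -.0384 .0863 .0012 .0007|head -1
```

```text
err units [ 0.002 -0.009 -0.007] ee [ 0.5314 -0.0397  0.086 ] tilt [0.0002 0.0007] yaw_y 24.36 F [-1.41 -0.48  0.22] T [0.001 0.08  0.004] w 0.646 j6 0.932 t 22.975
err units [-0.    -0.005 -0.011] ee [ 0.5312 -0.0397  0.0859] tilt [-0.0003  0.0007] yaw_y 21.06 F [-0.42 -0.16  0.26] T [0.001 0.018 0.089] w 0.653 j6 0.99 t 23.35
```

```bash
python3 -m crank '[[0,0,0,0,0,0.4],[0,0,0,0,0,0.3],[0,0,0,0,0,0]]' >/dev/null; python3 goal.py .5312 -.0384 .0863 .0012 .0007; python3 -m crank '[[0,0,0,0,0,0.3],[0,0,0,0,0,0.2],[0,0,0,0,0,0]]' >/dev/null; python3 goal.py .5312 -.0384 .0863 .0012 .0007|head -1
```

```text
err units [-0.003 -0.002 -0.016] ee [ 0.5309 -0.0396  0.0857] tilt [-0.0007  0.0008] yaw_y 17.66 F [-0.81  0.33  0.35] T [0.044 0.066 0.006] w 0.651 j6 1.049 t 23.725
untilt units [-0.005 -0.012  0.   ]
err units [-0.006 -0.001 -0.021] ee [ 0.5308 -0.0395  0.0855] tilt [-0.001  0.001] yaw_y 15.24 F [-0.39  0.54 -0.53] T [-0.033  0.042  0.094] w 0.645 j6 1.091 t 24.1
```

```bash
python3 -m crank '[[0,0,0.005,0,0,0.3],[0,0,0.005,0,0,0.2],[0,0,0,0,0,0]]' >/dev/null; python3 goal.py .5312 -.0384 .0863 .0012 .0007
python3 - <<'E'
from h import *
print([get_obs()[k].round(2).tolist() for k in("ft_force","torque")])
im=snapshot("wrist")[150:430,180:470,::-1];cv2.imwrite("pics/t0.png",cv2.convertScaleAbs(cv2.resize(im,None,fx=2,fy=2,interpolation=2),alpha=2))
E
```

```text
err units [-0.006 -0.002 -0.028] ee [ 0.5308 -0.0394  0.0852] tilt [-0.001  0.001] yaw_y 12.81 F [-0.89  1.14 -0.91] T [0.092 0.076 0.172] w 0.646 j6 1.134 t 24.475
untilt units [-0.009 -0.014 -0.   ]
[[-0.89, 1.14, -0.91], [0.09, 0.08, 0.17]]
```

View pics/t0.png

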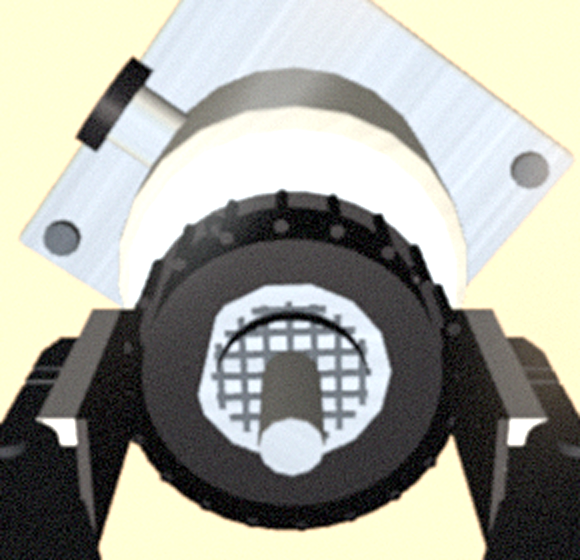

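Run:
```python
from h import *
C=calibration("wrist");K=np.array(C["intrinsics"]);M=np.array(C["mount"])
def rt(uv,z):
    d=M[:3,:3]@np.linalg.inv(K)@np.r_[uv,1.];o=M[:3,3];return o+d*(z-o[2])/d[2]
for z in (-.028,-.033,-.035,-.037,-.04): print(z,rt((325.5,373),z))
# disk outline: left 199,right 391, top 283 ; bottom?
for z in (-.01,-.0138,-.016,-.018,-.02):
    print(z,rt((180+199/2,150+378/2),z)[1],rt((180+391/2,150+378/2),z)[1],"top",rt((180+293/2,150+283/2),z)[0])
im=snapshot("side")[220:330,240:370,::-1];cv2.imwrite("pics/t2.png",cv2.convertScaleAbs(cv2.resize(im,None,fx=5,fy=5,interpolation=2),alpha=2.))
im=snapshot("scene")[170:280,230:350,::-1];cv2.imwrite("pics/t3.png",cv2.convertScaleAbs(cv2.resize(im,None,fx=5,fy=5,interpolation=2),alpha=2.))
```

```text
-0.028 [-0.00151343  0.00094615 -0.028     ]
-0.033 [ 0.00195674  0.00094522 -0.033     ]
-0.035 [ 0.00334481  0.00094485 -0.035     ]
-0.037 [ 0.00473288  0.00094447 -0.037     ]
-0.04 [ 0.00681498  0.00094391 -0.04      ]
-0.01 -0.014834740703078678 0.018099710167811752 top 0.017323696892041295
-0.0138 -0.014377789974850494 0.017601739475154986 top 0.01905263185011602
-0.016 -0.014113239553244701 0.01731344065309054 top 0.020053594194264543
-0.018 -0.013872739169966711 0.01705135081485014 top 0.020963559961672283
-0.02 -0.013632238786688719 0.016789260976609734 top 0.02187352572908003
```

View pics/t2.png

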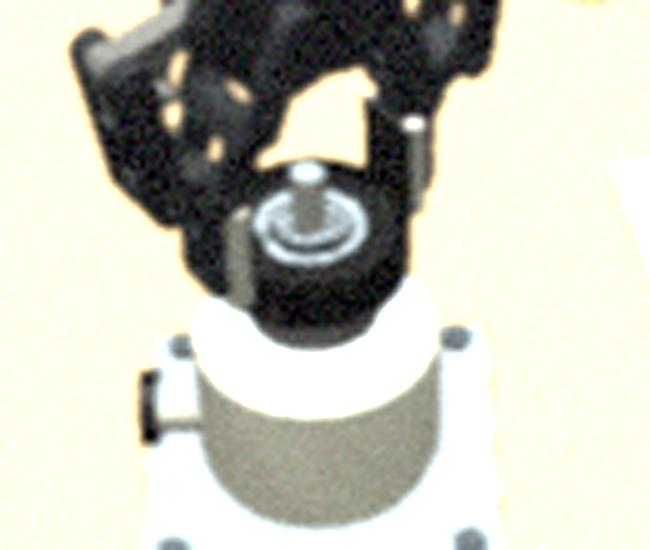

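View pics/t3.png

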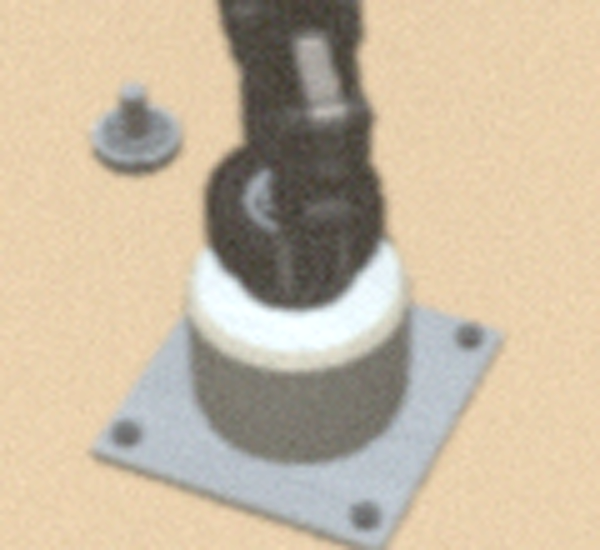

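Run:
```python
from h import *
Fs=[]
for i in range(4):
    im=snapshot("wrist"); o=get_obs(); Fs.append(np.r_[o["ft_force"],o["torque"]])
print(np.mean(Fs,0).round(3),o["ee_pos"])
im=im[270:420,240:410,::-1];cv2.imwrite("pics/u0.png",cv2.convertScaleAbs(cv2.resize(im,None,fx=4,fy=4,interpolation=2),alpha=1.4))
```

```text
[-0.701  0.419 -0.868  0.071  0.077  0.144] [ 0.53078301 -0.03946138  0.08515553]
```

View pics/u0.png

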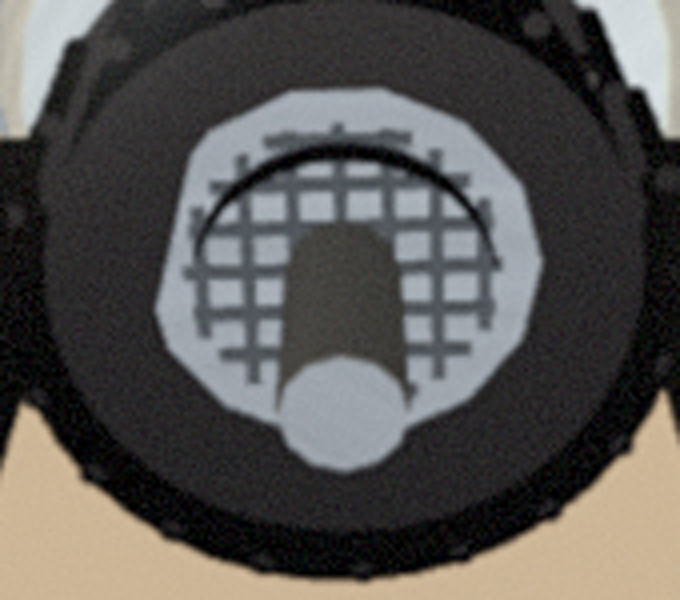

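```bash
python3 -m crank '[[0,0,0.005,0,0,0.3],[0,0,0.005,0,0,0.3],[0,0,0,0,0,0]]' >/dev/null; python3 goal.py .5312 -.0384 .0863 .0012 .0007
python3 - <<'E'
from h import *
Fs=[]
for i in range(4):
    im=snapshot("wrist"); o=get_obs(); Fs.append(np.r_[o["ft_force"],o["torque"]])
print(np.mean(Fs,0).round(3),o["ee_pos"])
im=im[270:420,240:410,::-1];cv2.imwrite("pics/v0.png",cv2.convertScaleAbs(cv2.resize(im,None,fx=4,fy=4,interpolation=2),alpha=1.4))
E
```

```text
err units [-0.004 -0.003 -0.035] ee [ 0.5308 -0.0395  0.0849] tilt [-0.001   0.0008] yaw_y 9.89 F [-0.96  0.05 -0.91] T [0.118 0.07  0.061] w 0.648 j6 1.185 t 25.2
untilt units [-0.01  -0.012 -0.   ]
[-0.726  0.239 -0.317  0.078  0.078  0.003] [ 0.53075436 -0.0394858   0.08488994]
```

View pics/v0.png

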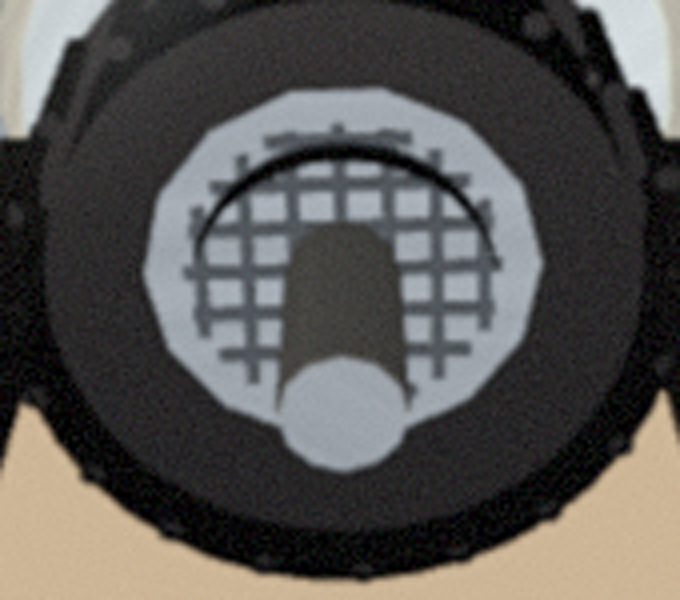

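```bash
python3 -m crank '[[0,0,0,0,0,0],[0,0,0,0,0,0],[0,0,0,0,0,0],[0,0,0,0,0,0]]' -1; python3 -m crank '[[0,0,-0.4,0,0,0],[0,0,-0.7,0,0,0],[0,0,-0.8,0,0,0],[-0.6,0,-0.3,0,0,0],[-0.8,0,0,0,0,0],[-0.4,0,0,0,0,0],[0,0,0,0,0,0]]' ;python3 - <<'E'
from h import *
im=snapshot("wrist")[:,:,::-1];cv2.imwrite("pics/w0.png",cv2.convertScaleAbs(im,alpha=1.6))
im=snapshot("side")[200:330,220:390,::-1];cv2.imwrite("pics/w2.png",cv2.convertScaleAbs(cv2.resize(im,None,fx=4,fy=4,interpolation=2),alpha=1.8))
E
```

```text
time_s: 25.9
ee_pos: [0.5318, -0.0399, 0.0853]
eef_rot: [0.0, 0.644, 0.765, 0.0]
ft_force: [0.8, 0.1, 0.5]
gripper_width: 0.997
time_s: 26.78
ee_pos: [0.5457, -0.1123, 0.1831]
eef_rot: [0.003, 0.643, 0.766, 0.002]
ft_force: [-0.1, -0.4, -0.8]
gripper_width: 1.005
```

View pics/w0.png

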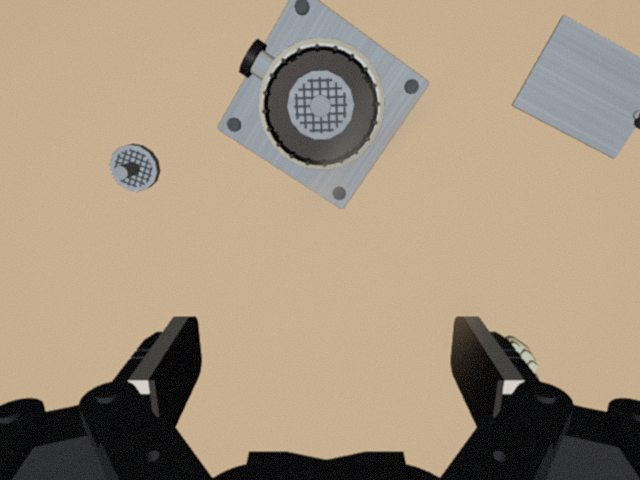

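View pics/w2.png

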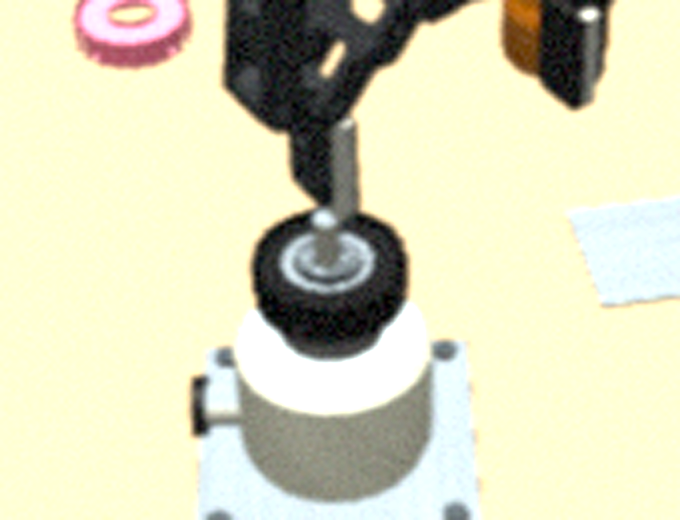

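Run:
```python
from station import *
print(close_job())
```

```text
the job is handed in; nothing more can be done
None
```

I seated the rightmost strainer in the pot mouth, let go of it, screwed the ring on over it and let go of that too. The job is handed in after about 27 s of robot time. No verdict was reported.

**Strainer:** It met the seal at the expected height with about 3.6 N on the tool. After I let go, the pictures showed it flat and centred.

**Ring:** It sank straight into the thread gaps, touching the strainer 12 mm below the rim, so I did not have to search for the thread. I then turned it about 0.65 rad clockwise.
- **Where the pull began:** I saw it only roughly, somewhere between 0.39 and 0.45 rad, mostly from the ring being drawn down. The vertical pull stayed within force-sensor noise.
- **Depth:** The ring went about 1.3 mm past first contact, so its lower face is about 13.4 mm below the rim.

**Last checks:**
- **Final pictures:** After I let go, they show the ring level and centred, with the gripper clear of it. The jar and spatula show no sign of having been moved. I did not look closely at the dental model, of which only a part shows.
- **Clamp force:** I could not measure it directly. The depth suggests about 15 N, and the turning angle suggests 10 to 13 N. Both are inside 6 to 24 N, but they do not quite agree.
- **Odd view of the ring:** Once the ring touched the strainer, the pictures drew the strainer disk over the ring's flange. I took this as a drawing fault, because the measured heights fit normal contact.

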